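# Turn two flat-edged die plates and close the alignment bar

### The arm

A 6-joint arm with a two-finger parallel gripper is mounted at the origin on a cart in front of the work surface, level with it; the furniture and walls round the work are solid. World frame = base frame: x ahead of the robot, y to its left, z up, the work surface at z = 0. Lengths are in m, angles in rad, forces in N, time in s.
With the tool pointing down it reaches from about 0.425 to 0.95 m from the base axis. Payload 3.5 kg.
Tool frame: the origin (TCP) lies on the centre line of the jaws, within the pads' length; the fingertips stand 11 mm ahead of it and the grasp point (between the pads) lies 8 mm behind it; x points along the fingers, y is the direction in which the jaws open and shut, and the axes are right-handed (so a half turn about x gives the same grasp; the last joint's range is limited). The gripper opens to 85 mm and grips with 20 to 120 N. Pads are 22 mm wide; open, the fingers measure 114 mm over their backs; the gripper's body (76 mm by 85 mm) begins 54 mm behind the grasp point. The pads swing forward as they close: fully open they stand 13 mm farther back than shut.
Start: joints at [1.075, 0.286, 1.577, -0, 1.279, -0.15], TCP at [0.229, 0.635, 0.242] pointing down, gripper open.
Joint ranges: [-2.77, 2.77], [-0.9, 2.22], [0.21, 2.48], [-1.53, 4.67], [0.24, 2.81], [-2.84, 2.84]. Speed limits (rad/s): [2.79, 2.79, 3.14, 3.14, 3.14, 3.14].

### API

Orientations are given as a unit quaternion [x, y, z, w].
In Python, from plant import ctrl gives the robot as it stands. The module is installed in compiled form; this text tells all that it offers.
- The arm moves only by the tool drive_tool, never from a script. Its argument "series" is a list of rows, each a list of 2 entries, a list of its own where there are three numbers: the shift along the tool's x, y, z in units of 50 mm (1.0 is 50 mm), then the turn, a rotation vector about the tool's x, y, z in degrees. A call has 1 to 5 rows; each row shifts and turns the pose as measured when the row begins, along the tool's axes as they then stand; what a row does not reach is not made up. A row lasts 1/10 s, in which the tool goes at most 50 mm and 8.59 degrees, less where a joint would pass 70% of its speed; a pose out of reach is approached as far as the arm can. A call is refused whole if a number of a shift passes 1 or a number of a turn 8.59, either way. A call with a gripper value outside its range is refused whole. "grip" is the gripper's target within -1 to 1 (fully open at 1, half-way at 0, shut at -1), set as the call begins (left out, the last holds). The fingers move at their own pace and stop on an object; "newtons" is the grip in N (left out, the last holds). Time passes only in rows, so rows that do not move let the fingers close. It gives the time, the measured TCP pose, the force and the opening at its end, in the units of the state.
- ctrl.get_state(): the state, without advancing time (a new reading comes with each control period).
- ctrl.read_camera(name): name is "scene" or "top" or "wrist"; returns a dict with "img" (420x560x3 uint8, red, green, blue), "camera_matrix" (3x3 intrinsics, pixels), "k1" (the pictures are not rectified: a ray, as slopes to the right and down, at radius r is drawn at 1 + k1 r^2 times it, then the intrinsics apply), "R" (3x3) and "t" (3): a world point X has camera coordinates R X + t. Camera axes: x right, y down, z forward; pixel columns grow to the right and rows downward; lengths in m; the calibration is good to about 2 mm. A picture is of the moment at which its call begins. There is no depth.
- ctrl.sign_off(): hands the job in, once; it reports no verdict.
The state is a dict: "time": time; "qpos": joint angles; "dq": joint speeds; "joint_efforts": joint torques, N m; "eef_pos": TCP position; "tcp_rot": TCP orientation; "contact_force": force on the tool from outside, world axes, zero at the start; "wrist_torque": the same for the moment, N m; "opening": opening from 0.0 (shut) to 1.0 (fully open).
Only numpy, scipy, OpenCV 4.12 (cv2) and the standard library are available. Lean on these libraries where they do the work, as an engineer would, in place of code of your own. Each camera call takes 0.05 s, during which the arm holds its last target.

### The job

Get the two die plates ready in their jig: take the empty metal cup off the jig and stand it upright on the table, turn each plate on its spindle by its finger pin until its flat faces the alignment bar (the pins cannot pass under the clip between the spindles, so go the other way round), then slide the bar fully home so that it lies against both flats. Do not lift the plates off their spindles, do not tip the cup, and leave the other things on the table where they are.

Things in the scene. Friction and masses are not known exactly. Their poses are not given: they have to be found in the camera images.
- jig: fixed jig: wooden base plate, 10 mm thick, with two short spindles side by side. Origin at table height, midway between the spindles; +x points from the spindles to the pulled-back bar (roughly away from the robot), z up. The base spans x -64 to +156 mm, y -130 to +130 mm
- spindle_left (a point): top of the left spindle (jig x = 0, y = +64 mm), a fixed stub 17.4 mm in diameter on which the left plate turns; its top is 24 mm above the table, 2 mm above the plate
- spindle_right (a point): top of the right spindle (jig x = 0, y = -64 mm), the same as the left one
- clip (a point): top centre of the flat steel hold-down clip between the spindles (jig x = y = 0): 12 mm wide in x, from y = -30 to +30 mm, top 31 mm above the table. It overhangs the inner rims of both plates: plates turn under it, but their pins cannot pass it
- plate_left: light-metal disc on the left spindle, 100 mm across, 12 mm thick, one flat in its rim 38 mm from the centre (chord 65 mm), loose: 1.3 mm play in its 20 mm centre hole. An upright finger pin stands opposite the flat, 36 mm from the centre. Origin: centre of its underside, 10 mm above the table; its x axis points to the flat, z up. Turned home, its x points along the jig's +x
- plate_right: light-metal disc on the right spindle, 100 mm across, 12 mm thick, one flat in its rim 38 mm from the centre (chord 65 mm), loose: 1.3 mm play in its 20 mm centre hole. An upright finger pin stands opposite the flat, 36 mm from the centre. Origin: centre of its underside, 10 mm above the table; its x axis points to the flat, z up. Turned home, its x points along the jig's +x
- plate_left_pin (a point): point on the axis of the left plate's round finger pin, 50 mm above the table. The pin is 14 mm in diameter, 28 mm tall above the disc, from 22 to 50 mm above the table
- plate_right_pin (a point): the same on the right plate's finger pin
- plate_left_flat (a point): middle of the left plate's flat face, at half its thickness
- plate_right_flat (a point): middle of the right plate's flat face, at half its thickness
- bar (a joint): alignment bar: steel cross-bar, 236 x 16 mm, top 23 mm above the table, with a 60 mm wide nose before each plate. Slides along the jig's -x against about 2 N. Value in m: 0 pulled back, growing as it closes; nose faces at jig x = 122 mm minus the value. Fully home it lies against both flats at about 0.085 (stop at 0.0865); with a plate not turned it stops near 0.072
- bar_knob (a point): centre of the top of the bar's black round knob (20 mm in diameter, 29 mm tall, top 52 mm above the table), mid-length on the bar; it can be pinched or pushed
- bar_face_left (a point): middle of the nose face of the bar in front of the left plate
- bar_face_right (a point): middle of the nose face of the bar in front of the right plate
- cup: empty round steel cup, open at the top, 66 mm across the rim, narrowing to 48 mm at the foot, 33 mm tall, 50 g. It stands on the jig's base (10 mm above the table) in the bar's way, between the plates and the bar. Origin: centre of its underside
- green_nozzle_bottle: cream squeeze bottle with a green nozzle, 50 mm in diameter, 162 mm tall, standing on the table beside one end of the jig; origin at the centre of its underside. A bystander: leave it standing or lying where it is
- tape_roll: roll of blue tape lying flat, 100 mm in diameter, 24 mm tall, on the table beside the other end of the jig; origin at the centre of its underside. A bystander: leave it standing or lying where it is
- thermometer: probe thermometer lying flat, 45 x 158 mm, 11 mm tall, on the robot's side of the jig; origin at the centre of its underside. A bystander: leave it standing or lying where it is
- bark_piece: irregular dark chunk of chocolate bark, 54 x 48 mm, 12 mm tall, on the robot's side of the jig; origin at the centre of its underside. A bystander: leave it standing or lying where it is

How it is judged:
By the outcome, as a careful person would: the job done as asked, in the order asked, and still so for the second after the job is handed in, with the robot touching nothing.
It also fails if it takes over 72 s, if anything falls off the work surface, if the arm or the gripper's body presses on something with over 40 N, if the wrist force passes 120 N, or if a joint passes its speed limit or range.

## Working session

There is one attempt and no reset: what is moved stays moved. The work goes in short steps, Python scripts to look and compute and a tool call to move; the robot and the scene stay as the last step left them, time stands still between calls to the robot, and variables do not carry over. Pictures are saved under pics/ and viewed, and the job is handed in when it is done.

Besides the shell and the picture viewer there is one more tool, called as name(argument=value, ...), one argument or row to a line, values as JSON. drive_tool: Moves the arm, as the interface text tells. Its arguments: {"type":"object","properties":{"series":{"type":"array"},"grip":{"type":"number"},"newtons":{"type":"number"}},"required":["series"]}

```bash
mkdir -p pics
cat > h.py <<'E'
import numpy as np, cv2
from plant import ctrl
from scipy.spatial.transform import Rotation as Rn
def shot(name,fn,crop=None,scale=1):
    c=ctrl.read_camera(name); im=c["img"][:,:,::-1].copy()
    np.savez('pics/'+fn+'.npz',**{k:np.array(v) for k,v in c.items()})
    save(im,fn,crop,scale); return c
def save(im,fn,crop=None,scale=1):
    if crop: u0,v0,u1,v1=crop; im=im[v0:v1,u0:u1]
    if scale!=1: im=cv2.resize(im,None,fx=scale,fy=scale,interpolation=cv2.INTER_CUBIC)
    cv2.imwrite('pics/'+fn+'.png',im)
def load(fn): return dict(np.load('pics/'+fn+'.npz'))
def pix2z(c,u,v,z):
    K=c["camera_matrix"];k=float(c["k1"])
    d=np.array([(u-K[0,2])/K[0,0],(v-K[1,2])/K[1,1]]); s=d.copy()
    for _ in range(30): s=d/(1+k*(s@s))
    r=c["R"].T@np.array([s[0],s[1],1]); o=-c["R"].T@c["t"]
    return o+r*(z-o[2])/r[2]
def proj(c,X):
    p=c["R"]@np.array(X)+c["t"]; s=p[:2]/p[2]; s=s*(1+float(c["k1"])*(s@s))
    K=c["camera_matrix"]; return np.array([K[0,0]*s[0]+K[0,2],K[1,1]*s[1]+K[1,2]])
def st():
    s=ctrl.get_state(); print('t',s['time'],'p',np.round(s['eef_pos'],4),'q',np.round(s['tcp_rot'],4),'F',np.round(s['contact_force'],1),'open',round(float(s['opening']),3)); print('R',np.round(Rn.from_quat(s['tcp_rot']).as_matrix(),3).tolist(),'qpos',np.round(s['qpos'],3)); return s
E
python3 - <<'E'
from h import *
st()
for n in ('scene','top','wrist'):
    c=shot(n,n+'0'); print(n,-c["R"].T@c["t"],c["R"][2],c["camera_matrix"][0,0],c["k1"])
E
```

```text
t 0.0 p [0.2285 0.6345 0.2409] q [ 0.1209  0.6968 -0.1224  0.6963] F [-0.6 -0.9  0.5] open 1.005
R [[-0.001, 0.339, 0.941], [-0.002, 0.941, -0.339], [-1.0, -0.002, -0.0]] qpos [ 1.075  0.287  1.578  0.     1.279 -0.15 ]
scene [-0.313575   -0.61455166  0.57441195] [ 0.73348397  0.52698138 -0.42929231] 485.1160124450537 -0.15672323976979663
top [0.379999   0.0036596  0.88595822] [ 1.85593809e-01  5.55747847e-04 -9.82626394e-01] 401.75016430602363 0.006921202584351241
wrist [0.14931128 0.66350791 0.37285988] [ 0.30571829 -0.11215995 -0.94549271] 335.51772029408494 -0.057328372673221994
```

View pics/scene0.png

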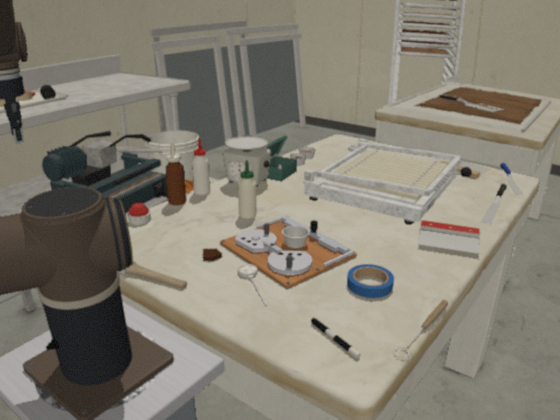

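View pics/top0.png

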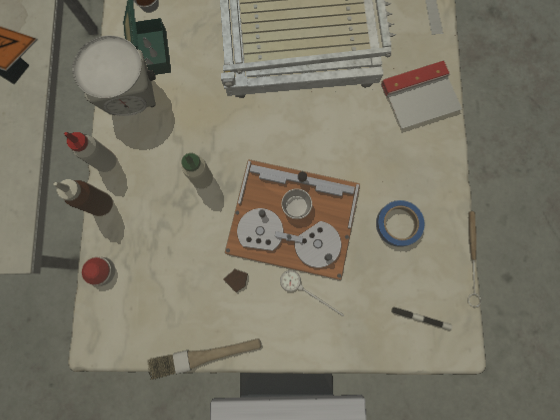

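```bash
python3 - <<'E'
from h import *
im=load('top0')['img'][:,:,::-1]
save(im,'top0c',(100,60,360,260),3)
E
python3 - <<'E'
from h import *
im=load('top0')['img'][:,:,::-1]
save(im,'top0d',(220,150,365,285),5)
E
```

```text
(no output)
```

View pics/top0d.png

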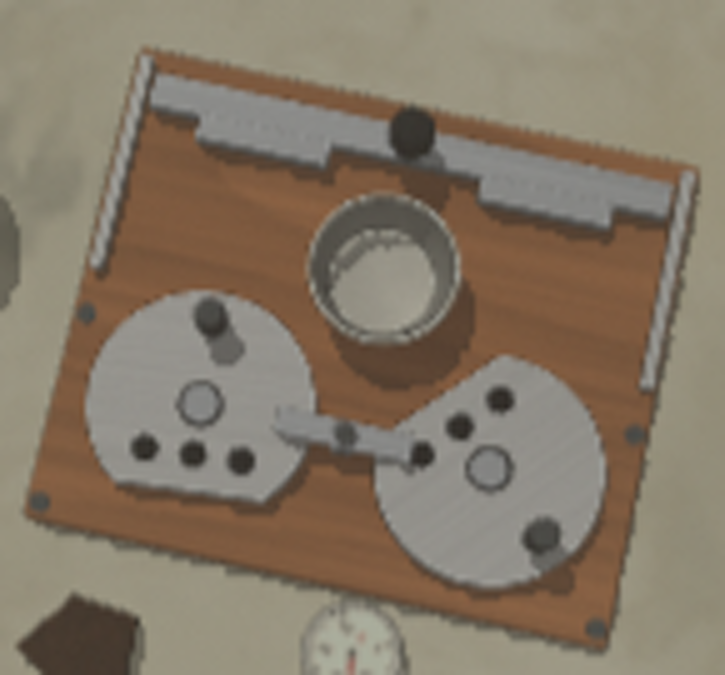

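View pics/wrist0.png

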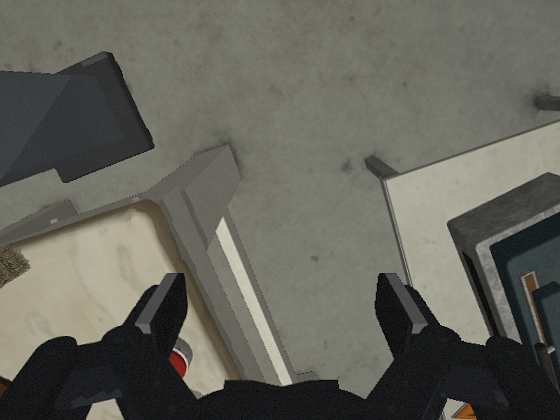

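```bash
cat >> h.py <<'E'
J0=None
def jig(): 
    d=np.load('jig.npz'); return d['o'],float(d['a'])
def tojig(X):
    o,a=jig(); d=np.array(X[:2])-o; return np.array([np.cos(a)*d[0]+np.sin(a)*d[1],-np.sin(a)*d[0]+np.cos(a)*d[1]])
def tow(x,y):
    o,a=jig(); return o+np.array([np.cos(a)*x-np.sin(a)*y,np.sin(a)*x+np.cos(a)*y])
E
python3 - <<'E'
from h import *
c=load('top0')
f=lambda x,y,z: pix2z(c,220+x/5-0.4,150+y/5-.4,z)
L=f(200,403,.024);R=f(489,468,.024)
print(L,R,np.linalg.norm(L-R))
d=(L-R)[:2]; a=np.arctan2(d[1],d[0])-np.pi/2; np.savez('jig.npz',o=(L+R)[:2]/2,a=a); print('yaw',np.degrees(a),(L+R)/2)
for n,x,y,z in [('pinL',211,314,.05),('pinR',543,533,.05),('cup',384,269,.043),('knob',412,128,.052),('c1',143,50,.01),('c2',697,170,.01),('c3',25,515,.01),('c4',605,650,.01),('clip',345,433,.031),('cupfoot',381,281,.012)]:
    p=f(x,y,z); print(n,np.round(p,4),np.round(tojig(p),4))
for n,u,v,z in [('bottle',191,161,.14),('tape',400,223,.024),('bark',236,281,.012),('therm',291,281,.011),('tip',343,315,.01)]:
    p=pix2z(c,u,v,z);print(n,np.round(p,4),np.round(tojig(p),4))
E
```

```text
[0.49902018 0.0506548  0.024     ] [ 0.46787503 -0.07314311  0.024     ] 0.1276555665749905
yaw -14.12144551379702 [ 0.48344761 -0.01124415  0.024     ]
pinL [0.5333 0.0441 0.05  ] [0.0348 0.0658]
pinR [ 0.4377 -0.0921  0.05  ] [-0.0246 -0.0895]
cup [ 0.5523 -0.03    0.043 ] [ 0.0714 -0.0014]
knob [ 0.612  -0.0435  0.052 ] [1.325e-01 1.000e-04]
c1 [0.6633 0.0751 0.01  ] [0.1534 0.1276]
c2 [ 0.601  -0.1731  0.01  ] [ 0.1535 -0.1282]
c3 [0.4537 0.1283 0.01  ] [-0.0629  0.128 ]
c4 [ 0.3899 -0.121   0.01  ] [-0.0639 -0.1292]
clip [ 0.4836 -0.0116  0.031 ] [ 0.0002 -0.0003]
cupfoot [ 0.5533 -0.0297  0.012 ] [ 0.0722 -0.0009]
bottle [0.6212 0.1752 0.14  ] [0.0881 0.2144]
tape [ 0.5074 -0.2536  0.024 ] [ 0.0824 -0.2292]
bark [0.3922 0.1034 0.012 ] [-0.1165  0.0889]
therm [ 0.3894 -0.0145  0.011 ] [-0.0904 -0.0261]
tip [ 0.3163 -0.1222  0.01  ] [-0.1351 -0.1484]
```

Run:
```python
from h import *
c=load('top0'); s=load('scene0')
save(s['img'][:,:,::-1],'s0b',(200,150,380,290),4)
print('tray',pix2z(c,240,93,.0),pix2z(c,380,82,.0),pix2z(c,400,130,0))
p=tow(.225,-.02);print('place',p,proj(c,[*p,.0]),proj(s,[*p,0]))
for z in(.0,.05,.12,.162): print(z,proj(s,[.6212,.1752,z]),proj(c,[.6212,.1752,z]))
```

```text
tray [0.83182505 0.09395986 0.        ] [ 0.85123739 -0.23971748  0.        ] [ 0.72940936 -0.27785507  0.        ]
place [ 0.69676872 -0.08553482] [317.87956913 145.39755503] [344.62093969 231.20474591]
0.0 [249.17038315 215.61791143] [204.79604404 179.74756642]
0.05 [248.76153261 199.09357272] [200.37630014 173.73809635]
0.12 [248.18993272 175.08300941] [193.27205926 164.07927766]
0.162 [247.84871449 160.18216004] [188.38784024 157.43928748]
```

View pics/s0b.png

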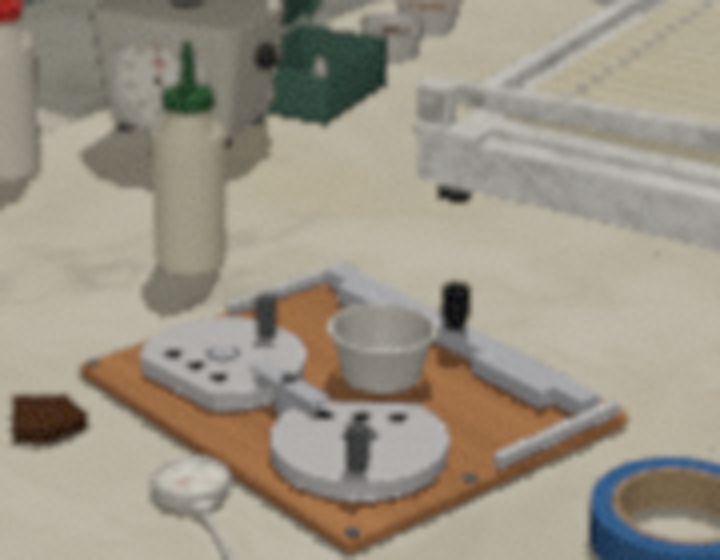

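```bash
cat > plan.py <<'E'
from h import *
import json
def cur():
    s=ctrl.get_state(); R=Rn.from_quat(s['tcp_rot']).as_matrix(); return np.array(s['eef_pos']),R
def yaw_of(R): return np.degrees(np.arctan2(R[1,1],R[0,1]))
def Rdown(yaw):
    y=np.radians(yaw); x=np.array([0,0,-1.]); ty=np.array([np.cos(y),np.sin(y),0]); return np.column_stack([x,ty,np.cross(x,ty)])
def rows(poses):
    """poses: list of (pos,yaw); print rows from the current pose"""
    p,R=cur(); out=[]
    for q,y in poses:
        Rt=Rdown(y); d=R.T@(np.array(q)-p)/.05; w=np.degrees(Rn.from_matrix(R.T@Rt).as_rotvec())
        d=np.round(d,2); w=np.round(w,1); out.append([d.tolist(),w.tolist()])
        p=p+R@d*.05; R=R@Rn.from_rotvec(np.radians(w)).as_matrix()
    for i in range(0,len(out),5): print(json.dumps(out[i:i+5]).replace(' ','').replace('-0.0,','0,').replace('-0.0]','0]').replace('0.0,','0,'))
    m=max(np.abs(o[0]).max() for o in out); print('max',m,max(np.linalg.norm(o[0]) for o in out),max(np.abs(o[1]).max() for o in out),'end',p)
def line(target,yaw,n):
    p,R=cur(); y0=yaw_of(R); t=np.array(target); 
    rows([(p+(t-p)*k/n,y0+(yaw-y0)*k/n) for k in range(1,n+1)])
E
python3 - <<'E'
from plan import *
line([*tow(.0715,-.001),.16],-104.1,22)
E
```

```text
[[[0.07,-0.47,0.48],[7.9,0,0.1]],[[0.08,-0.4,0.54],[7.9,0,0.0]],[[0.07,-0.31,0.59],[8.0,0,0.0]],[[0.08,-0.24,0.63],[7.9,0,0.0]],[[0.07,-0.14,0.66],[7.9,0,0.0]]]
[[[0.07,-0.06,0.67],[7.9,0,0.0]],[[0.08,0.04,0.67],[8.0,0,0.0]],[[0.07,0.13,0.66],[7.9,0,0.0]],[[0.08,0.23,0.63],[7.9,0,0.0]],[[0.07,0.3,0.6],[7.9,0,0.0]]]
[[[0.07,0.39,0.55],[7.9,0,0.0]],[[0.08,0.46,0.49],[8.0,0,0.0]],[[0.07,0.52,0.43],[7.9,0,0.0]],[[0.07,0.57,0.35],[7.9,0,0.0]],[[0.08,0.62,0.26],[7.9,0,0.0]]]
[[[0.07,0.65,0.18],[8.0,0,0.0]],[[0.08,0.66,0.09],[7.9,0,0.0]],[[0.07,0.67,-0.01],[7.9,0,0.0]],[[0.07,0.67,-0.1],[7.9,0,0.0]],[[0.08,0.64,-0.19],[7.9,0,0]]]
[[[0.07,0.62,-0.27],[8.0,0,0]],[[0.07,0.57,-0.36],[7.9,0,0]]]
max 0.67 0.6810286337592569 8.0 end [ 0.55247805 -0.02987816  0.16023268]
```

drive_tool(
  series=[
    [[0.07,-0.47,0.48],[7.9,0,0]],
    [[0.08,-0.4,0.54],[7.9,0,0]],
    [[0.07,-0.31,0.59],[8.0,0,0]],
    [[0.08,-0.24,0.63],[7.9,0,0]],
    [[0.07,-0.14,0.66],[7.9,0,0]],
  ],
  grip=1,
  newtons=25,
)

```text
time: 0.65
eef_pos: [0.3005, 0.4807, 0.22]
tcp_rot: [0.355, 0.611, -0.358, 0.61]
contact_force: [0.3, 0.5, 0.6]
opening: 1.002
```

Run:
```python
from plan import *
st();line([*tow(.0715,-.001),.16],-104.1,18)
```

```text
t 0.65 p [0.3005 0.4807 0.22  ] q [ 0.3554  0.6109 -0.3577  0.6103] F [0.3 0.5 0.6] open 1.002
R [[-0.002, 0.871, 0.492], [-0.002, 0.492, -0.871], [-1.0, -0.003, 0.001]] qpos [0.833 0.071 1.866 0.    1.209 0.319]
[[[0.07,-0.03,0.63],[7.4,0.1,0.2]],[[0.06,0.04,0.63],[7.4,0,0]],[[0.07,0.13,0.62],[7.5,0,0]],[[0.07,0.21,0.6],[7.4,0,0]],[[0.06,0.28,0.57],[7.4,0,0.0]]]
[[[0.07,0.35,0.52],[7.4,0,0.0]],[[0.07,0.42,0.47],[7.4,0,0.0]],[[0.06,0.48,0.42],[7.5,0,0.0]],[[0.07,0.52,0.35],[7.4,0,0.0]],[[0.06,0.57,0.28],[7.4,0,0.0]]]
[[[0.07,0.6,0.21],[7.4,0,0.0]],[[0.07,0.62,0.13],[7.4,0,0.0]],[[0.06,0.63,0.04],[7.4,0,0.0]],[[0.07,0.63,-0.03],[7.5,0,0.0]],[[0.07,0.62,-0.12],[7.4,0,0.0]]]
[[[0.06,0.6,-0.2],[7.4,0,0.0]],[[0.07,0.57,-0.27],[7.4,0,0.0]],[[0.06,0.53,-0.35],[7.4,0,0.0]]]
max 0.63 0.6406246951218787 7.5 end [ 0.55273475 -0.02951002  0.1602365 ]
```

drive_tool(
  series=[
    [[0.07,-0.03,0.63],[7.4,0,0]],
    [[0.06,0.04,0.63],[7.4,0,0]],
    [[0.07,0.13,0.62],[7.5,0,0]],
    [[0.07,0.21,0.6],[7.4,0,0]],
    [[0.06,0.28,0.57],[7.4,0,0]],
  ],
)

```text
time: 1.15
eef_pos: [0.3697, 0.3308, 0.2014]
tcp_rot: [-0.537, -0.458, 0.541, -0.458]
contact_force: [1.1, 0.7, -0.4]
opening: 1.003
```

drive_tool(
  series=[
    [[0.07,0.35,0.52],[7.4,0,0]],
    [[0.07,0.42,0.47],[7.4,0,0]],
    [[0.06,0.48,0.42],[7.5,0,0]],
    [[0.07,0.52,0.35],[7.4,0,0]],
    [[0.06,0.57,0.28],[7.4,0,0]],
  ],
)

```text
time: 1.65
eef_pos: [0.4351, 0.1802, 0.1836]
tcp_rot: [-0.658, -0.253, 0.662, -0.255]
contact_force: [0.5, -0.1, 0.9]
opening: 0.997
```

Run:
```python
from plan import *
st();line([*tow(.0715,-.001),.14],-104.1,10)
```

```text
t 1.65 p [0.4351 0.1802 0.1836] q [-0.6577 -0.2532  0.6621 -0.2549] F [ 0.5 -0.1  0.9] open 0.997
R [[-0.005, 0.671, -0.742], [-0.004, -0.742, -0.671], [-1.0, 0.0, 0.007]] qpos [ 0.179 -0.112  2.116 -0.004  1.144  1.016]
[[[0.09,0.47,0.11],[5.6,0.4,0]],[[0.09,0.48,0.06],[5.6,0,0]],[[0.08,0.48,0.01],[5.7,0,0]],[[0.09,0.48,-0.03],[5.6,0,0]],[[0.09,0.47,-0.08],[5.6,0,0]]]
[[[0.08,0.46,-0.13],[5.6,0,0]],[[0.09,0.45,-0.17],[5.7,0,0]],[[0.09,0.43,-0.21],[5.6,0,0]],[[0.09,0.41,-0.26],[5.6,0,0]],[[0.08,0.38,-0.29],[5.6,0,0.0]]]
max 0.48 0.49376107582514034 5.7 end [ 0.55231792 -0.02952691  0.14021661]
```

drive_tool(
  series=[
    [[0.09,0.47,0.11],[5.6,0.4,0]],
    [[0.09,0.48,0.06],[5.6,0,0]],
    [[0.08,0.48,0.01],[5.7,0,0]],
    [[0.09,0.48,-0.03],[5.6,0,0]],
    [[0.09,0.47,-0.08],[5.6,0,0]],
  ],
)

```text
time: 2.15
eef_pos: [0.4937, 0.0686, 0.1601]
tcp_rot: [0.703, 0.078, -0.703, 0.078]
contact_force: [0.8, 0.5, 0.3]
opening: 1.002
```

drive_tool(
  series=[
    [[0.08,0.46,-0.13],[5.6,0,0]],
    [[0.09,0.45,-0.17],[5.7,0,0]],
    [[0.09,0.43,-0.21],[5.6,0,0]],
    [[0.09,0.41,-0.26],[5.6,0,0]],
    [[0.08,0.38,-0.29],[5.6,0,0]],
  ],
)

```text
time: 2.65
eef_pos: [0.5495, -0.0427, 0.1362]
tcp_rot: [-0.699, 0.103, 0.7, 0.103]
contact_force: [-0.6, 0.5, -0.3]
opening: 0.999
```

Run:
```python
from plan import *
st();line([*tow(.0715,-.001),.11],-104.1,3)
shot('wrist','w1');shot('scene','s1',(180,130,400,295),3.5)
```

```text
t 2.65 p [ 0.5495 -0.0427  0.1362] q [-0.6987  0.1026  0.7005  0.1029] F [-0.6  0.5 -0.3] open 0.999
R [[-0.002, -0.288, -0.958], [0.001, -0.958, 0.288], [-1.0, -0.0, 0.003]] qpos [-0.262  0.13   1.966  0.     1.048  1.601]
[[[0.17,-0.09,0.0],[-0.9,0.1,0.0]],[[0.18,-0.09,0.01],[-0.8,0,0.0]],[[0.17,-0.09,0.0],[-0.9,0,0.0]]]
max 0.18 0.20149441679609884 0.9 end [ 0.55263402 -0.02958321  0.11018833]
```

View pics/w1.png

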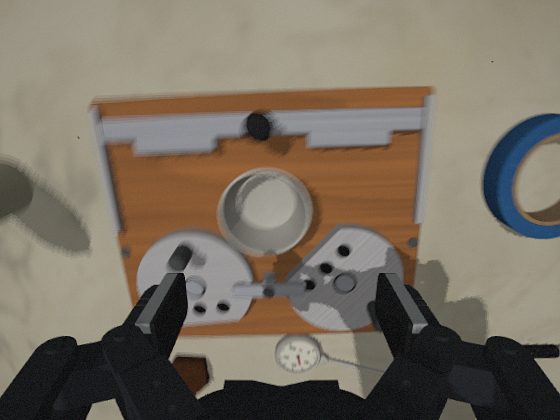

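View pics/s1.png

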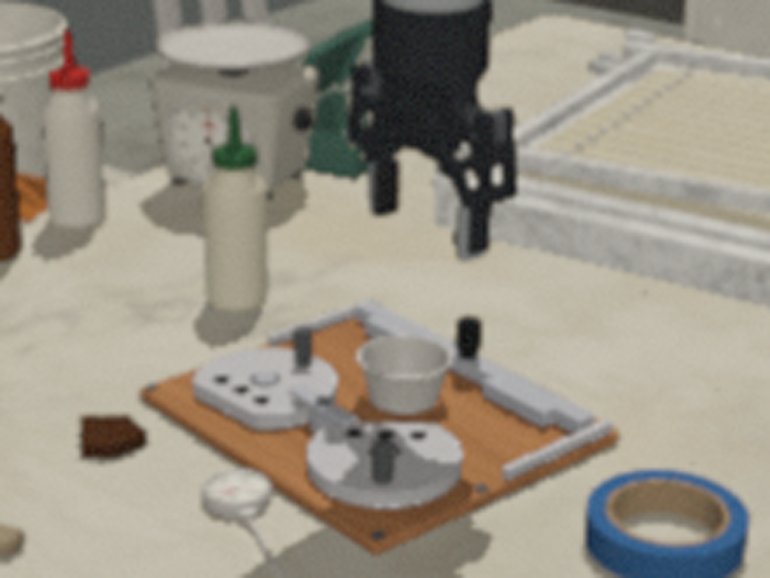

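Run:
```python
from plan import *
c=load('w1')
for n,u,v,z in [('cup',266,211,.043),('knob',258,122,.052),('L',194,287,.024),('R',344,283,.024)]:
    p=pix2z(c,u,v,z); print(n,p,tojig(p))
line([*tow(.0715,-.001),.07],-104.1,4)
```

```text
cup [ 0.55543379 -0.03322081  0.043     ] [ 0.07517264 -0.00374949]
knob [ 0.61651952 -0.04764545  0.052     ] [ 0.1379317  -0.00283465]
L [0.50152448 0.048603   0.024     ] [0.00292922 0.06244898]
R [ 0.46903727 -0.07363071  0.024     ] [ 0.00124608 -0.06401708]
[[[0.33,-0.07,0.01],[-0.6,0.1,0]],[[0.33,-0.07,0.0],[-0.7,0,0]],[[0.33,-0.08,0.01],[-0.6,0,0]],[[0.33,-0.07,0.01],[-0.7,0,0]]]
max 0.33 0.3397057550292606 0.7 end [ 0.55230602 -0.02961303  0.07004333]
```

drive_tool(
  series=[
    [[0.33,-0.07,0],[-0.6,0.1,0]],
    [[0.33,-0.07,0],[-0.7,0,0]],
    [[0.33,-0.08,0],[-0.6,0,0]],
    [[0.33,-0.07,0],[-0.7,0,0]],
    [[0,0,0],[0,0,0]],
  ],
)

```text
time: 3.25
eef_pos: [0.5525, -0.0274, 0.0684]
tcp_rot: [-0.701, 0.083, 0.703, 0.084]
contact_force: [-0.1, -0.3, 0.1]
opening: 0.995
```

Run:
```python
from plan import *
st();c=shot('wrist','w2');shot('top','t2',(220,130,365,285),4)
line([*tow(.0725,-.002),.03],-104.1,4)
```

```text
t 3.25 p [ 0.5525 -0.0274  0.0684] q [-0.7015  0.0833  0.7028  0.0842] F [-0.1 -0.3  0.1] open 0.995
R [[-0.002, -0.235, -0.972], [0.001, -0.972, 0.235], [-1.0, -0.001, 0.002]] qpos [-2.330e-01  2.330e-01  1.991e+00  1.000e-03  9.190e-01  1.574e+00]
[[[0.2,0.01,0.0],[0.1,-0.2,0.1]],[[0.21,0.02,0.0],[0.1,0,0]],[[0.2,0.01,0.01],[0.1,0,0]],[[0.21,0.02,0],[0.1,0,0]]]
max 0.21 0.21095023109728983 0.2 end [ 0.55311048 -0.03097315  0.02982223]
```

View pics/w2.png

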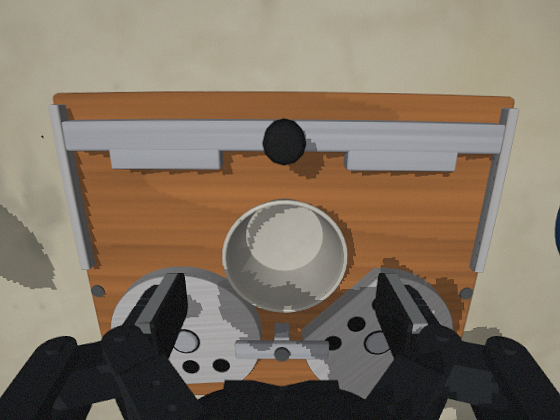

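Run:
```python
from plan import *
c=load('w2')
for n,u,v,z in [('cup',285,256,.043),('cup rimL',222.5,257,.043),('rimR',347.5,256,.043),('knob',284.5,141,.052),('L',187,341,.024),('R',380,342,.024),('clip',282,353,.031)]:
    p=pix2z(c,u,v,z); print(n,p,tojig(p))
```

```text
cup [ 0.55443414 -0.02984426  0.043     ] [ 0.07337939 -0.00071887]
cup rimL [0.56150951 0.0021327  0.043     ] [0.07243927 0.03201801]
rimR [ 0.54668337 -0.06163242  0.043     ] [ 0.07361846 -0.03343743]
knob [ 0.613659   -0.04362536  0.052     ] [0.13417681 0.00036605]
L [0.49899917 0.04913288 0.024     ] [0.00035094 0.06234673]
R [ 0.46845947 -0.07368782  0.024     ] [ 0.00069967 -0.06421344]
clip [ 0.48151972 -0.01067807  0.031     ] [-2.00773411e-03  7.86178732e-05]
```

drive_tool(
  series=[
    [[0.2,0.01,0],[0.1,0,0]],
    [[0.21,0.01,0],[0.1,0,0]],
    [[0.2,0.01,0],[0.1,0,0]],
    [[0.18,0.02,0],[0.1,0,0]],
    [[0,0,0],[0,0,0]],
  ],
)

```text
time: 3.85
eef_pos: [0.5556, -0.0312, 0.0313]
tcp_rot: [0.705, -0.087, -0.699, -0.087]
contact_force: [-0.2, -0.2, -0.8]
opening: 0.996
```

drive_tool(
  series=[
    [[0,0,0],[0,0,0]],
    [[0,0,0],[0,0,0]],
    [[0,0,0],[0,0,0]],
    [[0,0,0],[0,0,0]],
    [[0,0,0],[0,0,0]],
  ],
  grip=0.3,
  newtons=25,
)

```text
time: 4.35
eef_pos: [0.5562, -0.0316, 0.0319]
tcp_rot: [0.705, -0.087, -0.699, -0.087]
contact_force: [1.1, 0.2, -1.6]
opening: 0.748
```

Run:
```python
from plan import *
st();c=shot('wrist','w3')
line([*tow(.0725,-.001),.075],-104.1,4)
```

```text
t 4.35 p [ 0.5562 -0.0316  0.0319] q [ 0.7049 -0.0867 -0.6986 -0.0866] F [ 1.1  0.2 -1.6] open 0.748
R [[0.009, -0.243, -0.97], [-0.001, -0.97, 0.243], [-1.0, -0.001, -0.009]] qpos [-2.390e-01  2.970e-01  1.996e+00  1.000e-03  8.400e-01  1.577e+00]
[[[-0.22,-0.01,0.01],[0,-0.5,0.0]],[[-0.21,0,0.02],[0,0,0.0]],[[-0.22,-0.01,0.01],[0,0,0.0]],[[-0.21,0,0.02],[0,0,0.0]]]
max 0.22 0.22045407685048604 0.5 end [ 0.55345624 -0.02992176  0.07493739]
```

View pics/w3.png

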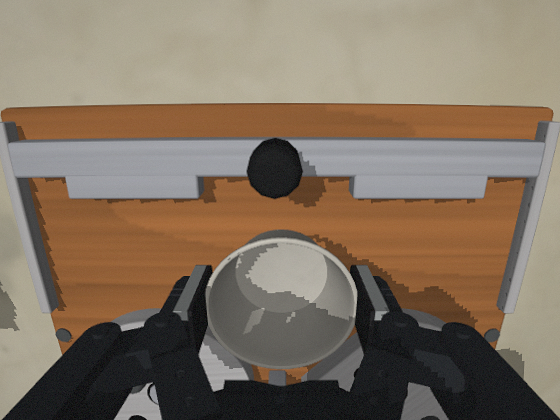

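drive_tool(
  series=[
    [[-0.1,0,0],[0,-0.3,0]],
    [[-0.2,0,0],[0,-0.2,0]],
    [[-0.3,0,0],[0,0,0]],
    [[-0.4,0,0],[0,0,0]],
    [[0,0,0],[0,0,0]],
  ],
  grip=0,
  newtons=25,
)

```text
time: 4.9
eef_pos: [0.5568, -0.0317, 0.0867]
tcp_rot: [0.702, -0.086, -0.701, -0.087]
contact_force: [-0.3, -0.6, 0.0]
opening: 0.742
```

Run:
```python
from plan import *
st();c=shot('scene','s4',(220,130,380,280),4)
line([*tow(.0725,-.001),.11],-104.1,2)
```

```text
t 4.9 p [ 0.5568 -0.0317  0.0867] q [ 0.7021 -0.0863 -0.7015 -0.0869] F [-0.3 -0.6  0. ] open 0.742
R [[0.001, -0.243, -0.97], [0.001, -0.97, 0.243], [-1.0, -0.001, -0.001]] qpos [-2.390e-01  2.120e-01  1.976e+00  1.000e-03  9.520e-01  1.577e+00]
[[[-0.25,-0.01,0.03],[0,0.1,0.0]],[[-0.25,-0.01,0.02],[0,0,0.0]]]
max 0.25 0.2519920633670831 0.1 end [ 0.55359742 -0.02994116  0.11021413]
```

View pics/s4.png

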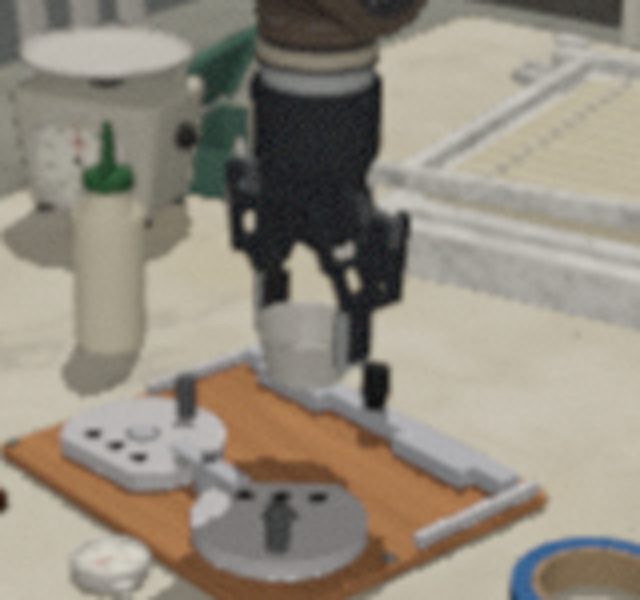

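Run:
```python
from plan import *
p,R=cur();x,y=tow(.23,0);n=7
rows([(p,-104.1)]*0+[([p[0]+(x-p[0])*k/n,p[1]+(y-p[1])*k/n,min(.098,p[2]+.006*k)],-104.1) for k in range(1,n+1)])
```

```text
[[[-0.12,-0.01,-0.44],[0,0.1,0.0]],[[-0.12,0,-0.45],[0,0,0.0]],[[-0.02,-0.01,-0.44],[0,0,0.0]],[[0,0,-0.44],[0,0,0.0]],[[0,-0.01,-0.44],[0,0,0.0]]]
[[[0,0,-0.45],[0,0,0.0]],[[0,-0.01,-0.44],[0,0,0.0]]]
max 0.45 0.4657252408878007 0.1 end [ 0.70660783 -0.06725156  0.09819756]
```

drive_tool(
  series=[
    [[-0.12,0,-0.25],[0,0.1,0]],
    [[-0.12,0,-0.45],[0,0,0]],
    [[-0.02,-0.01,-0.45],[0,0,0]],
    [[0,0,-0.45],[0,0,0]],
    [[0,-0.01,-0.45],[0,0,0]],
  ],
)

```text
time: 5.45
eef_pos: [0.6535, -0.0545, 0.0952]
tcp_rot: [-0.699, 0.086, 0.704, 0.087]
contact_force: [-0.1, 0.2, -1.2]
opening: 0.745
```

drive_tool(
  series=[
    [[0,0,-0.45],[0,0,0]],
    [[0,-0.01,-0.3],[0,0,0]],
    [[0,0,-0.15],[0,0,0]],
    [[0,0,0],[0,0,0]],
  ],
)

```text
time: 5.85
eef_pos: [0.6991, -0.0658, 0.091]
tcp_rot: [-0.698, 0.086, 0.706, 0.087]
contact_force: [-1.2, -0.0, 0.8]
opening: 0.749
```

Run:
```python
from plan import *
s=st();print(tojig(s['eef_pos']));c=shot('scene','s5',(220,130,380,280),4)
line([*tow(.23,0),.035],-104.1,4)
```

```text
t 5.85 p [ 0.6991 -0.0658  0.091 ] q [-0.6978  0.0858  0.7058  0.0873] F [-1.2 -0.   0.8] open 0.749
R [[-0.011, -0.243, -0.97], [0.003, -0.97, 0.243], [-1.0, -0.001, 0.011]] qpos [-2.380e-01  4.940e-01  1.594e+00  1.000e-03  1.065e+00  1.577e+00]
[ 0.22243311 -0.0002882 ]
[[[0.28,0,-0.04],[0,0.7,0.0]],[[0.28,0,-0.05],[0,0,0.0]],[[0.28,0,-0.04],[0,0,0.0]],[[0.28,0,-0.04],[0,0,0.0]]]
max 0.28 0.28442925306655786 0.7 end [ 0.70650342 -0.06756271  0.03478224]
```

View pics/s5.png

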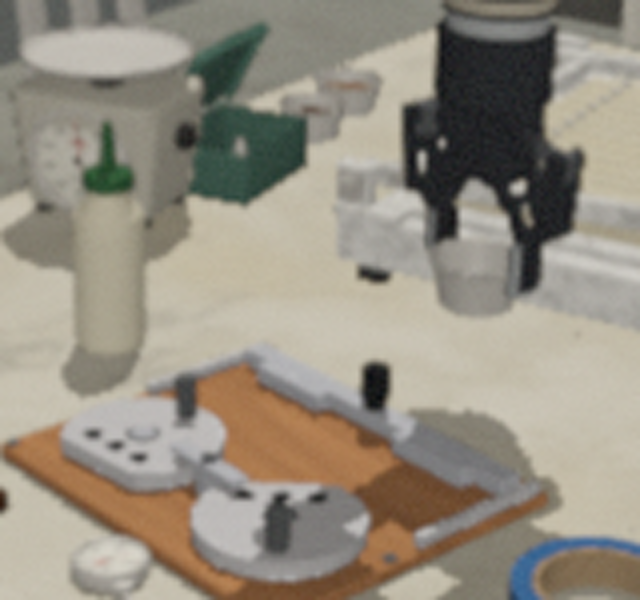

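drive_tool(
  series=[
    [[0.28,0,-0.04],[0,0.7,0]],
    [[0.28,0,-0.05],[0,0,0]],
    [[0.28,0,-0.04],[0,0,0]],
    [[0.2,0,-0.04],[0,0,0]],
    [[0,0,0],[0,0,0]],
  ],
)

```text
time: 6.4
eef_pos: [0.7037, -0.0665, 0.0348]
tcp_rot: [-0.7, 0.086, 0.703, 0.087]
contact_force: [0.3, 0.6, -0.6]
opening: 0.744
```

Run:
```python
from plan import *
s=st();print(tojig(s['eef_pos']))
line([*tow(.23,0),.0225],-104.1,3)
```

```text
t 6.4 p [ 0.7037 -0.0665  0.0348] q [-0.7003  0.0859  0.7033  0.0868] F [ 0.3  0.6 -0.6] open 0.744
R [[-0.004, -0.242, -0.97], [0.002, -0.97, 0.242], [-1.0, -0.001, 0.004]] qpos [-2.380e-01  5.710e-01  1.599e+00  1.000e-03  9.760e-01  1.577e+00]
[2.27088195e-01 1.33141249e-04]
[[[0.08,0,-0.02],[0,0.2,0.0]],[[0.08,0,-0.02],[0,0,0.0]],[[0.09,0,-0.02],[0.1,0,0.0]]]
max 0.09 0.09219544457292887 0.2 end [ 0.70659498 -0.06723228  0.02232371]
```

drive_tool(
  series=[
    [[0.08,0,0],[0,0.2,0]],
    [[0.08,0,0],[0,0,0]],
    [[0.06,0,0],[0,0,0]],
    [[0.03,0,0],[0,0,0]],
    [[0,0,0],[0,0,0]],
  ],
)

```text
time: 6.9
eef_pos: [0.7043, -0.0666, 0.0222]
tcp_rot: [0.702, -0.086, -0.702, -0.087]
contact_force: [0.3, 0.1, -0.4]
opening: 0.748
```

Run:
```python
from plan import *
s=st();c=shot('scene','s6',(280,170,400,260),6);c=shot('wrist','w6')
```

```text
t 6.9 p [ 0.7043 -0.0666  0.0222] q [ 0.7021 -0.0861 -0.7015 -0.0865] F [ 0.3  0.1 -0.4] open 0.748
R [[0.001, -0.242, -0.97], [0.001, -0.97, 0.242], [-1.0, -0.001, -0.001]] qpos [-2.380e-01  5.870e-01  1.602e+00  1.000e-03  9.520e-01  1.577e+00]
```

View pics/s6.png

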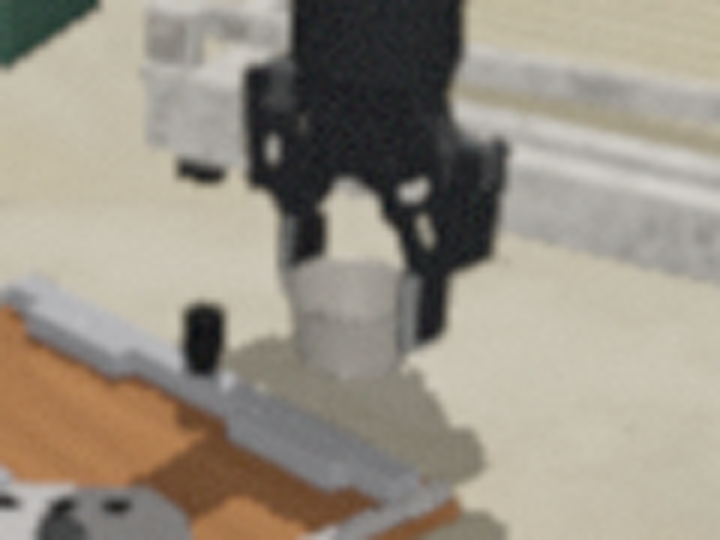

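drive_tool(
  series=[
    [[0.02,0,0],[0,0,0]],
    [[0.02,0,0],[0,0,0]],
  ],
)

```text
time: 7.2
eef_pos: [0.705, -0.0667, 0.0212]
tcp_rot: [0.703, -0.086, -0.701, -0.086]
contact_force: [-2.0, 0.1, 1.6]
opening: 0.743
```

drive_tool(
  series=[
    [[0.02,0,0],[0,0,0]],
    [[0,0,0],[0,0,0]],
  ],
)

```text
time: 7.4
eef_pos: [0.7053, -0.0668, 0.0215]
tcp_rot: [0.703, -0.086, -0.701, -0.086]
contact_force: [-0.1, -0.1, -0.2]
opening: 0.743
```

drive_tool(
  series=[
    [[0,0,0],[0,0,0]],
    [[0,0,0],[0,0,0]],
    [[0,0,0],[0,0,0]],
    [[0,0,0],[0,0,0]],
    [[0,0,0],[0,0,0]],
  ],
  grip=1,
)

```text
time: 7.9
eef_pos: [0.7056, -0.0669, 0.0212]
tcp_rot: [0.703, -0.086, -0.7, -0.086]
contact_force: [0.3, 0.8, -0.4]
opening: 1.002
```

Run:
```python
from plan import *
s=st();c=shot('wrist','w7')
line([*tow(.23,0),.10],-104.1,4)
```

```text
t 7.9 p [ 0.7056 -0.0669  0.0212] q [ 0.7033 -0.0862 -0.7004 -0.0864] F [ 0.3  0.8 -0.4] open 1.002
R [[0.004, -0.242, -0.97], [-0.0, -0.97, 0.242], [-1.0, -0.001, -0.004]] qpos [-2.380e-01  5.900e-01  1.600e+00  1.000e-03  9.480e-01  1.577e+00]
[[[-0.39,0,-0.01],[0,-0.2,0.0]],[[-0.4,0,0],[0,0,0.0]],[[-0.39,0,-0.01],[0.1,0,0.0]],[[-0.4,0,0],[0,0,0.0]]]
max 0.4 0.4 0.2 end [ 0.70645602 -0.06719882  0.10019328]
```

View pics/w7.png

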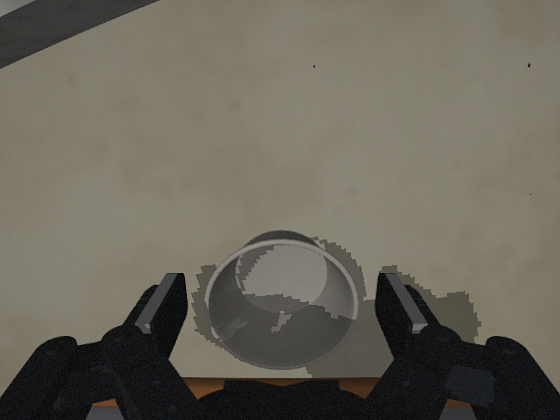

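drive_tool(
  series=[
    [[-0.3,0,0],[0,-0.2,0]],
    [[-0.4,0,0],[0,0,0]],
    [[-0.5,0,0],[0,0,0]],
    [[-0.6,0,0],[0,0,0]],
  ],
)

```text
time: 8.35
eef_pos: [0.702, -0.0662, 0.1098]
tcp_rot: [-0.698, 0.086, 0.706, 0.087]
contact_force: [0.0, 0.4, -0.7]
opening: 0.999
```

Run:
```python
from plan import *
s=st();c=shot('top','t8',(220,110,365,255),4)
line([*tow(.036,.065),.105],-101.1,7)
```

```text
t 8.35 p [ 0.702  -0.0662  0.1098] q [-0.6977  0.0856  0.7059  0.0871] F [ 0.   0.4 -0.7] open 0.999
R [[-0.011, -0.242, -0.97], [0.003, -0.97, 0.242], [-1.0, -0.001, 0.012]] qpos [-2.380e-01  4.780e-01  1.578e+00  1.000e-03  1.097e+00  1.577e+00]
[[[0.04,-0.19,0.55],[-0.4,0,0.0]],[[0.03,-0.19,0.55],[-0.4,0,0.0]],[[0.04,-0.19,0.55],[-0.4,0,0.0]],[[0.03,-0.2,0.55],[-0.5,0,0.0]],[[0.04,-0.2,0.55],[-0.4,0,0.0]]]
[[[0.04,-0.21,0.54],[-0.4,0,0.0]],[[0.03,-0.2,0.54],[-0.4,0,0.0]]]
max 0.55 0.5866003750424986 0.5 end [0.53430592 0.04274196 0.10516882]
```

View pics/t8.png

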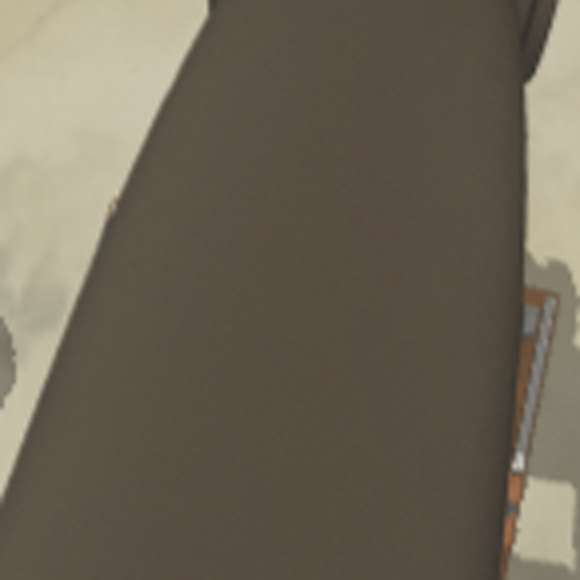

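drive_tool(
  series=[
    [[0.04,-0.19,0.55],[-0.4,0,0]],
    [[0.03,-0.19,0.55],[-0.4,0,0]],
    [[0.04,-0.19,0.55],[-0.4,0,0]],
    [[0.03,-0.2,0.55],[-0.5,0,0]],
    [[0.04,-0.2,0.55],[-0.4,0,0]],
  ],
  grip=-0.25,
  newtons=20,
)

```text
time: 8.9
eef_pos: [0.5873, 0.0105, 0.1189]
tcp_rot: [0.711, -0.075, -0.696, -0.074]
contact_force: [-0.1, 0.5, 0.6]
opening: 0.373
```

drive_tool(
  series=[
    [[0.04,-0.21,0.54],[-0.4,0,0]],
    [[0.03,-0.2,0.54],[-0.4,0,0]],
    [[0,0,0.15],[0,0,0]],
    [[0,0,0],[0,0,0]],
  ],
)

```text
time: 9.3
eef_pos: [0.528, 0.0457, 0.1174]
tcp_rot: [0.713, -0.069, -0.695, -0.068]
contact_force: [-0.2, -0.3, -0.3]
opening: 0.377
```

Run:
```python
from plan import *
s=st();print(tojig(s['eef_pos']));c=shot('wrist','w9');shot('scene','s9',(180,130,400,295),3.5)
line([*tow(.036,.065),.07],-101.1,4)
```

```text
t 9.3 p [0.528  0.0457 0.1174] q [ 0.7129 -0.0687 -0.6946 -0.0676] F [-0.2 -0.3 -0.3] open 0.377
R [[0.026, -0.192, -0.981], [-0.004, -0.981, 0.192], [-1.0, -0.001, -0.026]] qpos [-1.050e-01  9.700e-02  2.042e+00 -2.000e-03  9.760e-01  1.660e+00]
[0.02935195 0.06612588]
[[[0.24,0.01,-0.02],[0,-1.5,0.1]],[[0.24,0,-0.03],[0,0,0]],[[0.23,0.01,-0.02],[0,0,0]],[[0.24,0,-0.03],[0,0,0]]]
max 0.24 0.24186773244895649 1.5 end [0.534295   0.04314802 0.07003988]
```

View pics/w9.png

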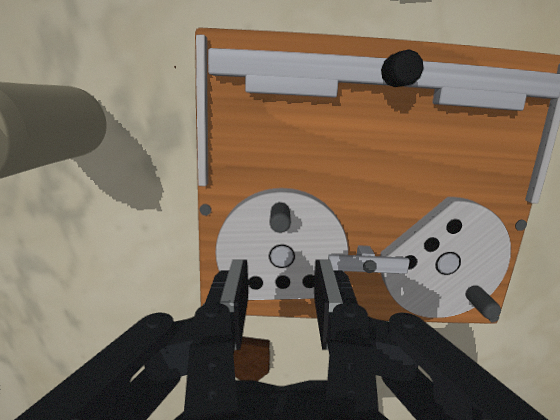

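View pics/s9.png

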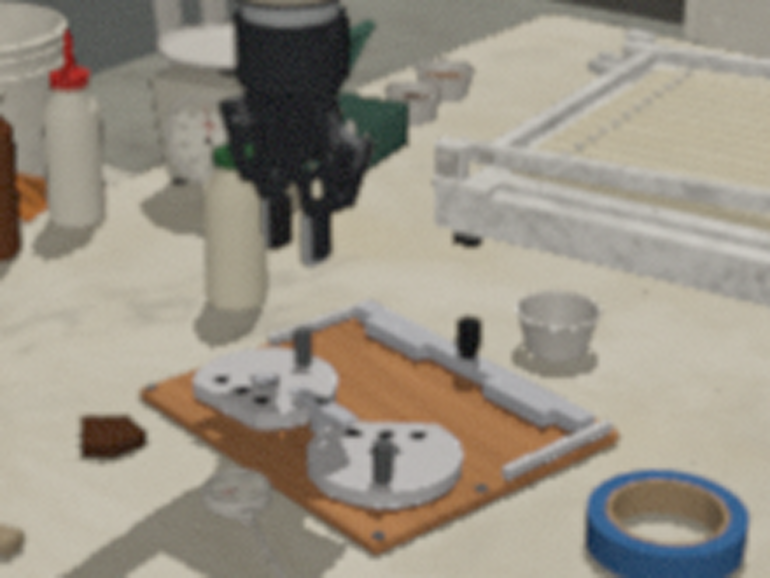

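Run:
```python
from plan import *
c=load('w9')
for n,u,v,z in [('pinL',278,209,.05),('L',282,256,.024),('R',448,262,.024),('knob',404,67,.052)]:
    p=pix2z(c,u,v,z); print(n,p,tojig(p))
```

```text
pinL [0.54360149 0.04482358 0.05      ] [0.04465679 0.06904964]
L [0.4987281  0.05093663 0.024     ] [-0.00035201  0.06402984]
R [ 0.46894433 -0.07211867  0.024     ] [ 0.00078704 -0.06257341]
knob [ 0.61254068 -0.04069511  0.052     ] [0.13237736 0.0029349 ]
```

Run:
```python
from plan import *
c=load('w9')
save(c['img'][:,:,::-1],'w9c',(210,180,360,300),5)
for n,u,v,z in [('pinL',280,223,.05),('pinR',490,309,.05)]:
    p=pix2z(c,u,v,z); print(n,p,tojig(p))
```

```text
pinL [0.53413822 0.04539963 0.05      ] [0.03533895 0.06729945]
pinR [ 0.44027382 -0.08993587  0.05      ] [-0.02267006 -0.08684717]
```

View pics/w9c.png

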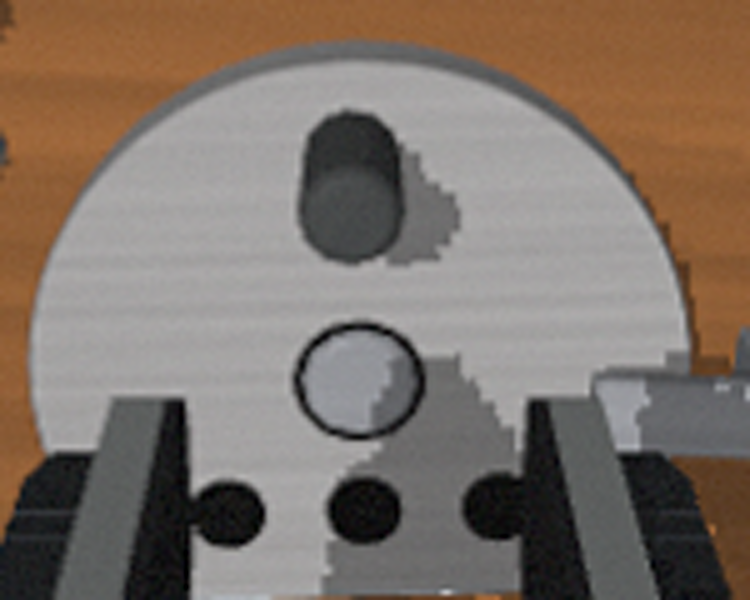

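Run:
```python
from plan import *
line([*tow(.0355,.0665),.041],-100.1,6)
```

```text
[[[0.26,0,-0.01],[-0.2,-1.5,0.1]],[[0.25,0,-0.02],[-0.1,0,0]],[[0.26,0,-0.01],[-0.2,0,0]],[[0.25,0,-0.02],[-0.2,0,0]],[[0.26,-0.01,-0.01],[-0.1,0,0]]]
[[[0.25,0,-0.02],[-0.2,0,0]]]
max 0.26 0.2603843313258308 1.5 end [0.53412918 0.04472315 0.04102672]
```

drive_tool(
  series=[
    [[0.2,0,-0.05],[-0.2,-1.5,0.1]],
    [[0.2,0,-0.04],[-0.2,0,0]],
    [[0.2,0,-0.02],[-0.2,0,0]],
    [[0.2,0,0],[-0.2,0,0]],
    [[0,0,0],[0,0,0]],
  ],
)

```text
time: 9.9
eef_pos: [0.54, 0.0412, 0.0767]
tcp_rot: [0.706, -0.065, -0.702, -0.064]
contact_force: [-0.4, -0.0, 0.0]
opening: 0.376
```

Run:
```python
from plan import *
s=st();print(tojig(s['eef_pos']))
line([*tow(.0355,.0665),.041],-100.1,4);shot('wrist','w10',(160,150,400,330),3)
```

```text
t 9.9 p [0.54   0.0412 0.0767] q [ 0.7061 -0.0649 -0.7022 -0.064 ] F [-0.4 -0.   0. ] open 0.376
R [[0.005, -0.182, -0.983], [-0.002, -0.983, 0.182], [-1.0, 0.001, -0.006]] qpos [-1.110e-01  1.940e-01  2.021e+00 -1.000e-03  9.220e-01  1.644e+00]
[0.04207496 0.06466125]
[[[0.18,-0.01,0.03],[-0.1,-0.3,0]],[[0.18,-0.01,0.04],[-0.1,0,0]],[[0.18,-0.01,0.03],[-0.1,0,0]],[[0.17,-0.02,0.03],[-0.1,0,0]]]
max 0.18 0.18466185312619388 0.3 end [0.53413045 0.04478532 0.04119113]
```

View pics/w10.png

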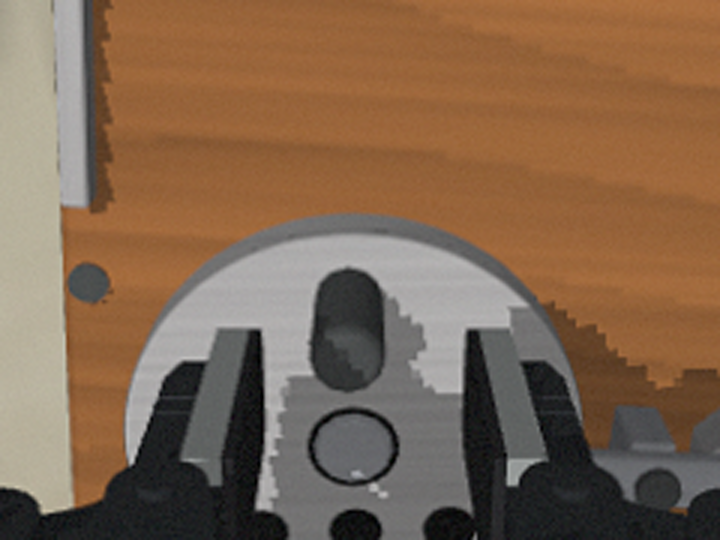

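drive_tool(
  series=[
    [[0.18,-0.01,0.03],[-0.1,-0.3,0]],
    [[0.18,-0.02,0.03],[-0.1,0,0]],
    [[0.18,-0.02,0.03],[-0.1,0,0]],
    [[0.17,-0.02,0.03],[-0.1,0,0]],
    [[0,0,0.01],[0,0,0]],
  ],
)

```text
time: 10.45
eef_pos: [0.5342, 0.0463, 0.0391]
tcp_rot: [0.705, -0.062, -0.704, -0.061]
contact_force: [0.8, -0.5, -1.1]
opening: 0.375
```

Run:
```python
from plan import *
c=load('w10');p=pix2z(c,276.3,269,.05); print(p,tojig(p))
s=st();print(tojig(s['eef_pos']))
c=shot('wrist','w11',(160,150,400,330),3);shot('scene','s11',(230,180,330,270),7)
```

```text
[0.53486904 0.0448362  0.05      ] [0.03618514 0.06693135]
t 10.45 p [0.5342 0.0463 0.0391] q [ 0.7049 -0.062  -0.7039 -0.0614] F [ 0.8 -0.5 -1.1] open 0.375
R [[0.001, -0.174, -0.985], [-0.001, -0.985, 0.174], [-1.0, 0.001, -0.001]] qpos [-1.030e-01  2.480e-01  2.041e+00 -1.000e-03  8.510e-01  1.644e+00]
[0.03515633 0.0681874 ]
```

View pics/w11.png

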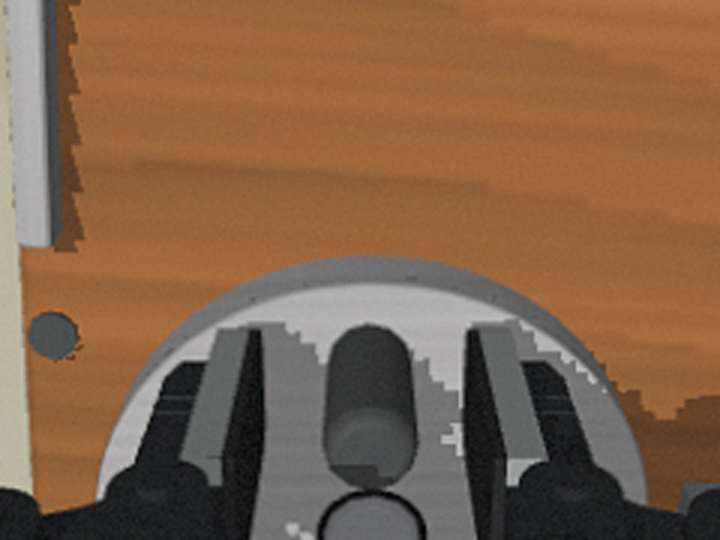

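View pics/s11.png

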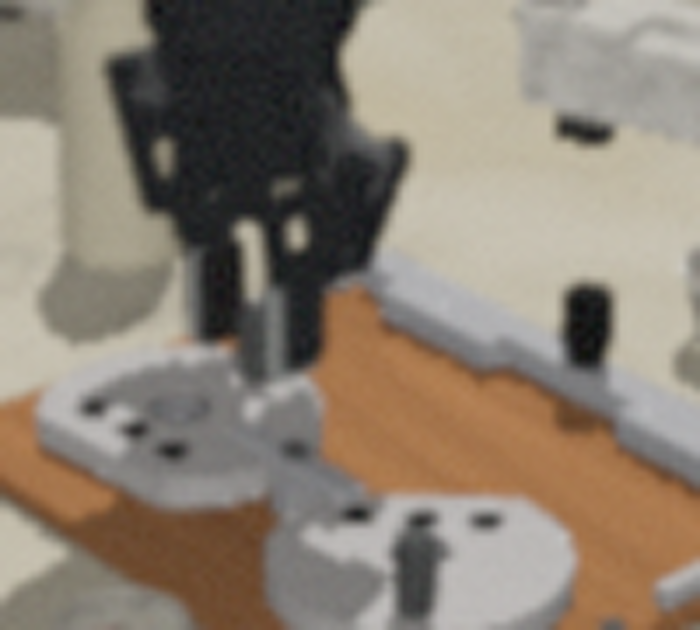

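```bash
cat > arc.py <<'E'
from plan import *
import sys
def arc(side,ph0,ph1,n,r=.036,z=.040,off=-90):
    cy=.064*side; a=np.degrees(jig()[1])
    rows([([*tow(r*np.cos(t),cy+r*np.sin(t)),z],np.degrees(t)+off+a) for t in np.radians(np.linspace(ph0,ph1,n+1)[1:])])
def where(side):
    s=ctrl.get_state(); j=tojig(s['eef_pos'])-np.array([0,.064*side]); R=Rn.from_quat(s['tcp_rot']).as_matrix()
    print('phi',np.degrees(np.arctan2(j[1],j[0])),'r',np.hypot(*j),'yawjig',yaw_of(R)-np.degrees(jig()[1]),'z',s['eef_pos'][2],'F',s['contact_force'],'t',s['time'],'open',s['opening'])
if __name__=='__main__':
    A=[float(x) for x in sys.argv[1:]]
    where(A[0])
    if len(A)>1: arc(A[0],A[1],A[2],int(A[3]))
E
python3 arc.py 1 5 40 5
```

```text
phi 6.6681230281679875 r 0.03643895697311965 yawjig -85.90354761539572 z 0.04039991651079724 F [0.41382858 1.36777579 0.23352162] t 10.55 open 0.3805491140037398
[[[0.01,-0.07,0.01],[-7.9,-0.2,0]],[[0,-0.08,0.01],[-7.0,0,0]],[[0,-0.09,0.01],[-7.0,0,0]],[[0,-0.09,0.0],[-7.0,0,0]],[[0,-0.09,0.01],[-7.0,0,0]]]
max 0.09 0.09055385138137416 7.9 end [0.53122514 0.06658501 0.03988269]
```

drive_tool(
  series=[
    [[0,0,0],[0,0,0]],
    [[0,0,0],[0,0,0]],
    [[0,0,0],[0,0,0]],
  ],
  grip=-0.54,
  newtons=20,
)

```text
time: 10.85
eef_pos: [0.5364, 0.046, 0.0417]
tcp_rot: [0.707, -0.062, -0.702, -0.061]
contact_force: [1.3, -0.7, 0.4]
opening: 0.227
```

drive_tool(
  series=[
    [[0,-0.07,0.01],[-7.5,-0.2,0]],
    [[0,-0.08,0.01],[-7.0,0,0]],
    [[0,-0.09,0.01],[-7.0,0,0]],
    [[0,-0.09,0],[-7.0,0,0]],
    [[0,-0.09,0.01],[-7.0,0,0]],
  ],
)

```text
time: 11.35
eef_pos: [0.5334, 0.0653, 0.0431]
tcp_rot: [0.689, 0.162, -0.686, 0.166]
contact_force: [0.4, -0.6, -1.1]
opening: 0.231
```

```bash
python3 arc.py 1 40 75 5
python3 - <<'E'
from h import *
shot('wrist','w12',(160,150,400,330),3)
E
```

```text
phi 36.99206471577205 r 0.03725877893734596 yawjig -49.03635336771912 z 0.043108825242577864 F [ 0.37538866 -0.55280511 -1.10860905] t 11.35 open 0.23099697041507686
[[[0.06,-0.13,0.03],[-6.0,-0.2,-0.3]],[[0,-0.09,0.0],[-7.0,0.1,0]],[[0,-0.08,0.01],[-7.0,0,0]],[[0,-0.09,0.0],[-7.0,0,0]],[[0,-0.09,0.01],[-7.0,0,0]]]
max 0.13 0.14628738838327796 7.0 end [0.5165361  0.08227452 0.04005617]
```

View pics/w12.png

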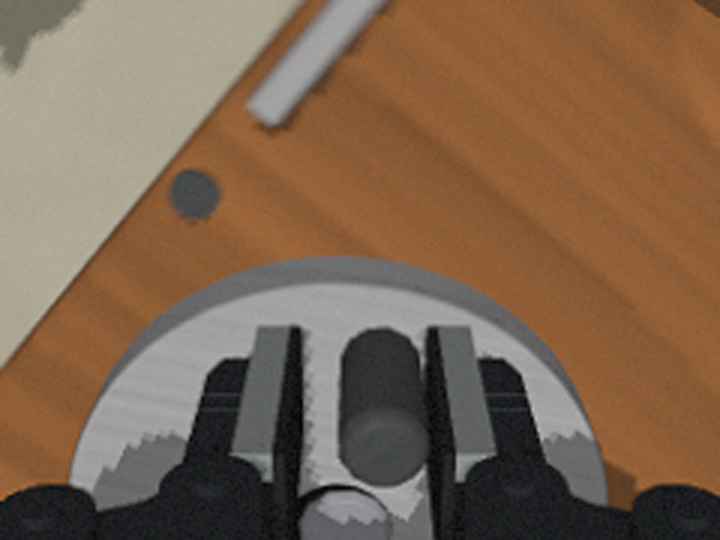

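drive_tool(
  series=[
    [[0.06,-0.12,0.02],[-6.0,-0.2,-0.3]],
    [[0.01,-0.1,0],[-7.0,0.1,0]],
    [[0.01,-0.1,0.01],[-7.0,0,0]],
    [[0,-0.1,0],[-7.0,0,0]],
    [[0,-0.09,0.01],[-7.0,0,0]],
  ],
)

```text
time: 11.9
eef_pos: [0.5196, 0.0826, 0.042]
tcp_rot: [0.61, 0.36, -0.604, 0.366]
contact_force: [1.3, -1.0, -0.7]
opening: 0.228
```

```bash
python3 arc.py 1 75 110 5
```

```text
phi 71.17125510418714 r 0.03783791923526556 yawjig -14.125728443603894 z 0.042002544230567575 F [ 1.25263084 -1.00516188 -0.66159962] t 11.9 open 0.22805312354546076
[[[0.04,-0.14,0.04],[-6.1,-0.2,-0.7]],[[0,-0.09,0.0],[-7.0,0,0.1]],[[0,-0.09,0.01],[-7.0,0,0]],[[0,-0.08,0.01],[-7.0,0,0]],[[0,-0.09,0.0],[-7.0,0.1,0]]]
max 0.14 0.15099668870541502 7.0 end [0.49538118 0.08667071 0.03991235]
```

drive_tool(
  series=[
    [[0.04,-0.13,0.04],[-6.1,-0.2,-0.7]],
    [[0.01,-0.1,0.01],[-7.0,0,0]],
    [[0.01,-0.1,0.01],[-7.0,0,0]],
    [[0,-0.1,0.01],[-7.0,0,0]],
    [[0,-0.09,0.01],[-7.0,0,0]],
  ],
)

```text
time: 12.4
eef_pos: [0.4991, 0.0858, 0.0425]
tcp_rot: [0.474, 0.524, -0.467, 0.532]
contact_force: [1.1, 0.4, -0.6]
opening: 0.234
```

```bash
python3 arc.py 1 110 145 5;python3 - <<'E'
from h import *
shot('wrist','w13',(160,150,400,330),3)
E
```

```text
phi 104.09103319618035 r 0.03493451386167577 yawjig 20.715641926580023 z 0.04254595842778408 F [ 1.07199492  0.40718178 -0.56772276] t 12.4 open 0.23386359791184408
[[[0.05,-0.16,-0.02],[-6.3,0.1,-0.8]],[[0,-0.09,0.0],[-7.0,0,0]],[[0,-0.09,0.01],[-7.0,0,0]],[[0,-0.08,0.01],[-7.0,0,0]],[[0,-0.09,0],[-7.0,0,0]]]
max 0.16 0.16881943016134132 7.0 end [0.47553192 0.07806137 0.03992202]
```

View pics/w13.png

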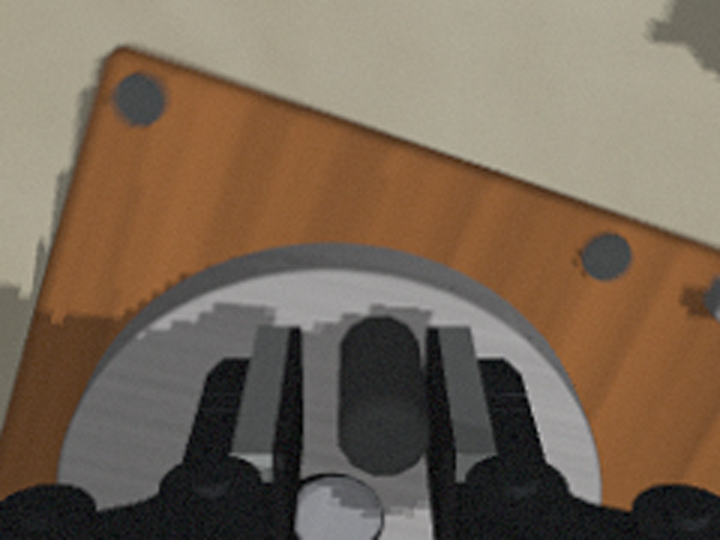

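drive_tool(
  series=[
    [[0.05,-0.14,-0.02],[-6.3,0.1,-0.8]],
    [[0.01,-0.1,0],[-7.0,0,0]],
    [[0.01,-0.1,0.01],[-7.0,0,0]],
    [[0,-0.1,0.01],[-7.0,0,0]],
    [[0,-0.09,0.01],[-7.0,0,0]],
  ],
)

```text
time: 12.95
eef_pos: [0.4791, 0.0775, 0.0422]
tcp_rot: [0.295, 0.64, -0.29, 0.647]
contact_force: [1.0, 2.0, -0.1]
opening: 0.232
```

```bash
python3 arc.py 1 145 180 5
```

```text
phi 140.84707647240077 r 0.03330896718587108 yawjig 55.272520028320734 z 0.04216353519148317 F [ 0.97943924  1.98260211 -0.05401563] t 12.95 open 0.23191590507656124
[[[0.04,-0.14,-0.05],[-6.7,0.4,-0.6]],[[0,-0.08,0.0],[-7.0,0,0.0]],[[0,-0.09,0.01],[-7.0,0,0.0]],[[0,-0.09,0.0],[-7.0,0,0.0]],[[0,-0.09,0.01],[-7.0,0,0.0]]]
max 0.14 0.15394804318340655 7.0 end [0.46410631 0.05952206 0.04007813]
```

drive_tool(
  series=[
    [[0.04,-0.13,-0.05],[-6.7,0.4,-0.6]],
    [[0.01,-0.09,0],[-7.0,0,0]],
    [[0.01,-0.09,0.01],[-7.0,0,0]],
    [[0,-0.09,0],[-7.0,0,0]],
    [[0,-0.09,0.01],[-7.0,0,0]],
  ],
)

```text
time: 13.45
eef_pos: [0.4661, 0.0601, 0.0412]
tcp_rot: [0.088, 0.7, -0.085, 0.704]
contact_force: [-0.4, 0.8, 0.2]
opening: 0.23
```

```bash
python3 arc.py 1 178.5 180 1;python3 - <<'E'
from h import *
shot('wrist','w14')
E
```

```text
phi 178.3369150272593 r 0.034238049604216524 yawjig 90.11106124774466 z 0.04115076296866093 F [-0.4032796   0.83045283  0.23260517] t 13.45 open 0.22991805044039632
[[[0.02,-0.02,-0.04],[0.1,0.2,-0.3]]]
max 0.04 0.048989794855663564 0.3 end [0.46393784 0.05965254 0.04013784]
```

View pics/w14.png

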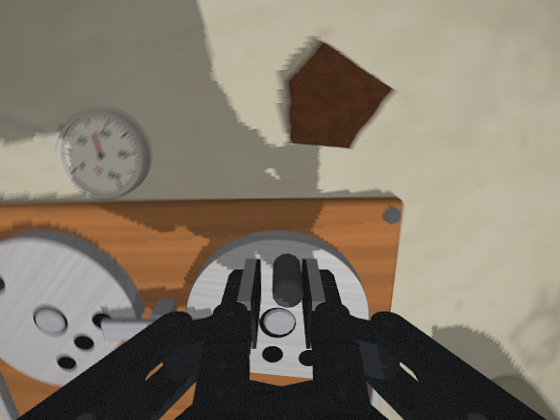

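drive_tool(
  series=[
    [[0.02,-0.02,-0.03],[0,0.2,-0.3]],
    [[0,-0.01,0],[0,0,0]],
    [[0,0,0],[0,0,0]],
  ],
)

```text
time: 13.8
eef_pos: [0.465, 0.0586, 0.0407]
tcp_rot: [0.089, 0.701, -0.09, 0.702]
contact_force: [0.0, -0.3, -0.1]
opening: 0.228
```

```bash
python3 arc.py 1
python3 - <<'E'
from h import *
s=st();print(tojig(s['eef_pos']))
E
```

```text
phi -178.7129850986188 r 0.03498294642622059 yawjig 89.62029127627153 z 0.04067332999419255 F [ 0.01360704 -0.2687047  -0.09390984] t 13.8 open 0.22847634462232355
t 13.8 p [0.465  0.0586 0.0407] q [ 0.0888  0.7008 -0.0897  0.7021] F [ 0.  -0.3 -0.1] open 0.228
R [[0.002, 0.25, 0.968], [-0.001, 0.968, -0.25], [-1.0, -0.001, 0.002]] qpos [-9.100e-02  1.100e-01  2.201e+00 -2.000e-03  8.280e-01 -1.408e+00]
[-0.03497412  0.06321426]
```

Close on the pin to centre it (0.8 mm correction alongside).

drive_tool(
  series=[
    [[0,0.01,0],[0,0,0]],
    [[0,0,0],[0,0,0]],
    [[0,0,0],[0,0,0]],
    [[0,0,0],[0,0,0]],
  ],
  grip=-0.75,
  newtons=20,
)

```text
time: 14.2
eef_pos: [0.465, 0.0591, 0.0408]
tcp_rot: [0.089, 0.701, -0.091, 0.702]
contact_force: [0.5, 0.5, 0.3]
opening: 0.153
```

Run:
```python
from h import *
s=st();print(tojig(s['eef_pos']))
shot('wrist','w15',(160,200,420,400),3)
```

```text
t 14.2 p [0.465  0.0591 0.0408] q [ 0.0892  0.701  -0.0907  0.7017] F [0.5 0.5 0.3] open 0.153
R [[0.001, 0.252, 0.968], [-0.002, 0.968, -0.252], [-1.0, -0.002, 0.001]] qpos [-0.089  0.111  2.201 -0.003  0.829 -1.403]
[-0.0350935  0.0637497]
```

View pics/w15.png

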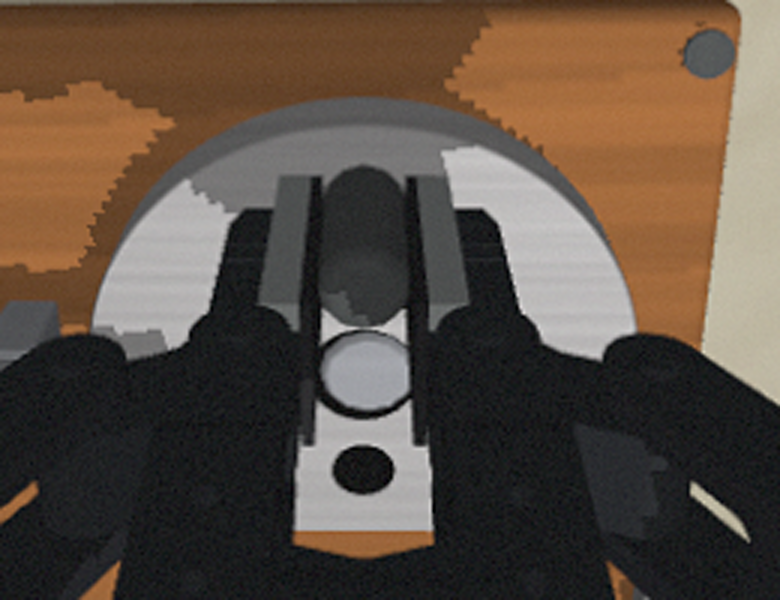

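drive_tool(
  series=[
    [[0,0,0],[0,0,0]],
    [[0,0,0],[0,0,0]],
    [[0,0,0],[0,0,0]],
    [[-0.3,0,0],[0,0,0]],
    [[-0.6,0,0],[0,0,0]],
  ],
  grip=-0.25,
)

```text
time: 14.75
eef_pos: [0.4615, 0.0591, 0.0824]
tcp_rot: [0.089, 0.704, -0.091, 0.698]
contact_force: [-0.1, -0.2, -0.3]
opening: 0.378
```

drive_tool(
  series=[
    [[-0.7,0,0],[0,0,0]],
    [[0,0,0],[0,0,0]],
  ],
)

```text
time: 14.95
eef_pos: [0.4641, 0.0589, 0.1219]
tcp_rot: [0.089, 0.702, -0.091, 0.701]
contact_force: [0.8, -0.2, 1.9]
opening: 0.372
```

Run:
```python
from plan import *
s=st()
t=np.radians(226); 
line([*tow(.036*np.cos(t),-.064+.036*np.sin(t)),.09],226-90-14.1,7)
```

```text
t 14.95 p [0.4641 0.0589 0.1219] q [ 0.0894  0.7021 -0.0914  0.7006] F [ 0.8 -0.2  1.9] open 0.372
R [[-0.002, 0.253, 0.967], [-0.003, 0.967, -0.253], [-1.0, -0.003, -0.002]] qpos [-0.09  -0.036  2.169 -0.003  1.01  -1.402]
[[[0.09,-0.44,0.04],[-6.7,-0.1,0.2]],[[0.09,-0.44,-0.02],[-6.6,0,0]],[[0.09,-0.43,-0.07],[-6.7,0,0]],[[0.09,-0.42,-0.11],[-6.6,0,0]],[[0.1,-0.41,-0.17],[-6.7,0,0]]]
[[[0.09,-0.39,-0.21],[-6.6,0,0]],[[0.09,-0.35,-0.25],[-6.7,0,0]]]
max 0.44 0.454972526643093 6.7 end [ 0.43715209 -0.09213115  0.08987336]
```

drive_tool(
  series=[
    [[0.09,-0.44,0.04],[-6.7,-0.1,0.2]],
    [[0.09,-0.44,-0.02],[-6.6,0,0]],
    [[0.09,-0.43,-0.07],[-6.7,0,0]],
    [[0.09,-0.42,-0.11],[-6.6,0,0]],
    [[0.1,-0.41,-0.17],[-6.7,0,0]],
  ],
)

```text
time: 15.45
eef_pos: [0.4458, -0.0507, 0.0981]
tcp_rot: [-0.124, 0.695, 0.124, 0.698]
contact_force: [0.9, 0.2, -0.1]
opening: 0.374
```

drive_tool(
  series=[
    [[0.09,-0.39,-0.21],[-6.6,0,0]],
    [[0.09,-0.35,-0.25],[-6.7,0,0]],
    [[0,-0.08,-0.1],[-2,0,0]],
    [[0,0,0],[0,0,0]],
  ],
)

```text
time: 15.85
eef_pos: [0.4346, -0.1035, 0.0851]
tcp_rot: [-0.218, 0.672, 0.219, 0.672]
contact_force: [-0.2, -0.4, 0.2]
opening: 0.375
```

Run:
```python
from plan import *
s=st();print(tojig(s['eef_pos']))
t=np.radians(226); 
line([*tow(.036*np.cos(t),-.064+.036*np.sin(t)),.075],226-90-14.1,3)
c=shot('wrist','w16');save(c['img'][:,:,::-1],'w16c',(180,170,380,320),4)
```

```text
t 15.85 p [ 0.4346 -0.1035  0.0851] q [-0.2179  0.6725  0.2193  0.6725] F [-0.2 -0.4  0.2] open 0.375
R [[-0.001, -0.588, 0.809], [0.002, 0.809, 0.588], [-1.0, 0.002, 0.001]] qpos [-4.620e-01 -2.300e-02  2.237e+00  2.000e-03  9.290e-01 -2.663e+00]
[-0.02483567 -0.10141128]
[[[0.07,0.05,0.06],[1.4,0,-0.1]],[[0.06,0.05,0.06],[1.3,0,0]],[[0.07,0.05,0.05],[1.4,0,0]]]
max 0.07 0.10488088481701516 1.4 end [ 0.43734187 -0.09251134  0.07508669]
```

View pics/w16c.png

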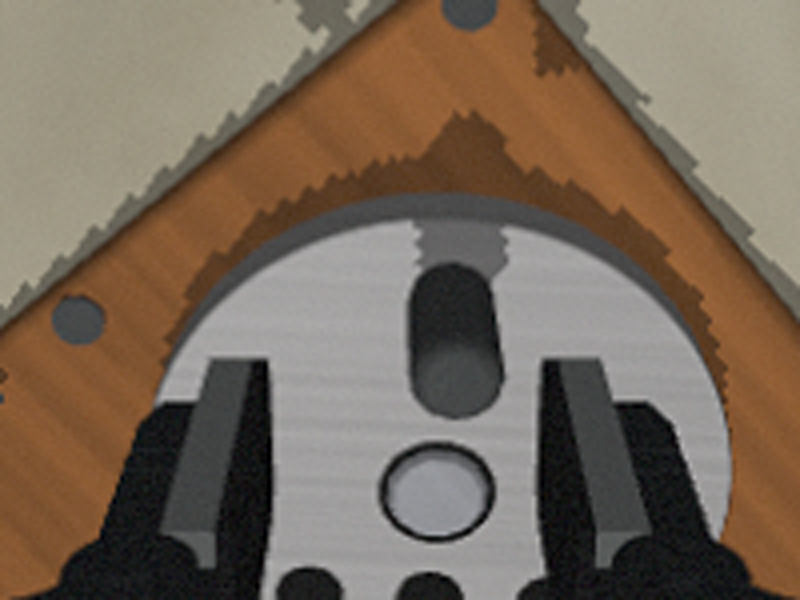

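Run:
```python
from plan import *
c=load('w16')
for n,u,v,z in(('pin',294.1,264,.05),('sp',289.3,292.6,.024)):
    p=pix2z(c,u,v,z);j=tojig(p);d=j-[0,-.064];print(n,p,j,np.degrees(np.arctan2(d[1],d[0])),np.hypot(*d))
t=np.radians(226); 
line([*tow(.036*np.cos(t),-.064+.036*np.sin(t)),.065],226-90-14.1,4)
```

```text
pin [ 0.4359086  -0.09296691  0.05      ] [-0.02616386 -0.09085163] -134.25674967501834 0.037490766327850235
sp [ 0.46593286 -0.07326732  0.024     ] [-0.00185318 -0.06442209] -167.16897266175988 0.0019006366894693248
[[[0.1,0.04,0.04],[1.0,0,-0.1]],[[0.1,0.03,0.04],[1.1,0,0]],[[0.1,0.04,0.05],[1.0,0,0]],[[0.1,0.04,0.04],[1.0,0,0]]]
max 0.1 0.11874342087037919 1.1 end [ 0.43736181 -0.09210715  0.06501148]
```

Pin at 226° agrees. Adjust sideways then down.

drive_tool(
  series=[
    [[0.05,0.06,0.06],[1.4,0,-0.1]],
    [[0.1,0.06,0.05],[1.3,0,0]],
    [[0.1,0.03,0.03],[1.2,0,0]],
    [[0.1,0,0],[0,0,0]],
    [[0,0,0],[0,0,0]],
  ],
)

```text
time: 16.4
eef_pos: [0.4359, -0.0904, 0.0656]
tcp_rot: [-0.193, 0.68, 0.195, 0.68]
contact_force: [0.5, 0.4, 1.1]
opening: 0.379
```

Run:
```python
from plan import *
s=st();print(tojig(s['eef_pos']))
t=np.radians(226); 
line([*tow(.036*np.cos(t),-.064+.036*np.sin(t)),.041],226-90-14.1,4)
c=shot('wrist','w17');save(c['img'][:,:,::-1],'w17c',(180,170,380,320),4)
```

```text
t 16.4 p [ 0.4359 -0.0904  0.0656] q [-0.1935  0.6801  0.1946  0.6798] F [0.5 0.4 1.1] open 0.379
R [[-0.001, -0.528, 0.849], [0.001, 0.849, 0.528], [-1.0, 0.002, 0.0]] qpos [-4.340e-01  1.000e-02  2.248e+00  1.000e-03  8.840e-01 -2.561e+00]
[-0.02683715 -0.0884092 ]
[[[0.12,-0.01,0.0],[0,0,-0.1]],[[0.13,-0.01,0.0],[0,0,0.0]],[[0.12,-0.02,0.0],[0,0,0.0]],[[0.12,-0.01,0.0],[0,0,0.0]]]
max 0.13 0.130384048104053 0.1 end [ 0.43716969 -0.09254891  0.04109904]
```

View pics/w17c.png

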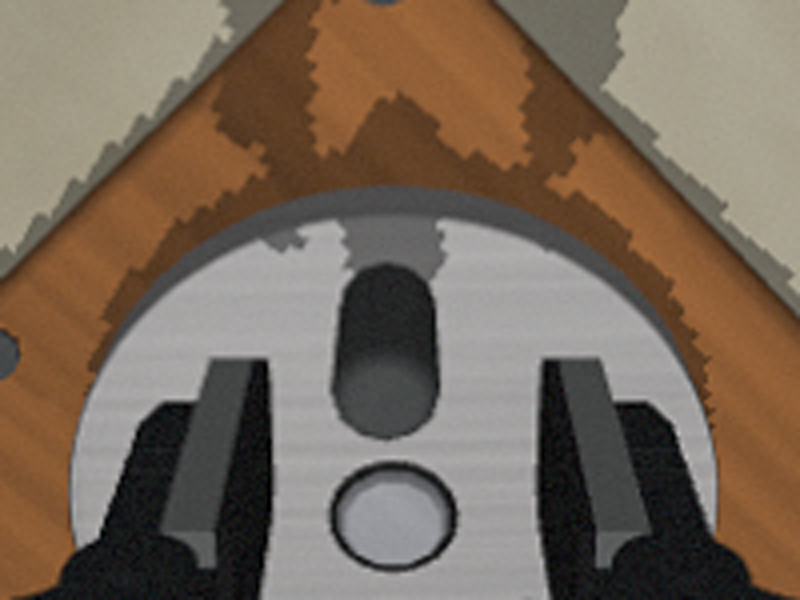

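drive_tool(
  series=[
    [[0.12,-0.01,0],[0,0,0]],
    [[0.13,-0.02,0],[0,0,0]],
    [[0.12,-0.02,0],[0,0,0]],
    [[0.12,-0.02,0],[0,0,0]],
    [[0,0,0],[0,0,0]],
  ],
)

```text
time: 16.95
eef_pos: [0.4384, -0.0941, 0.0396]
tcp_rot: [-0.194, 0.68, 0.194, 0.68]
contact_force: [-0.1, 0.3, -0.4]
opening: 0.375
```

drive_tool(
  series=[
    [[0,0,0],[0,0,0]],
    [[0,0,0],[0,0,0]],
    [[0,0,0],[0,0,0]],
  ],
  grip=-0.54,
)

```text
time: 17.25
eef_pos: [0.4384, -0.0943, 0.0394]
tcp_rot: [-0.194, 0.68, 0.194, 0.68]
contact_force: [0.5, -0.3, 0.2]
opening: 0.231
```

```bash
python3 arc.py -1 226 198 4
python3 - <<'E'
from plan import *
c=shot('wrist','w18');save(c['img'][:,:,::-1],'w18c',(180,170,380,320),4)
E
```

```text
phi -130.3612861439118 r 0.03611137627865105 yawjig 135.95011576309918 z 0.039409215773283796 F [ 0.49663287 -0.26184605  0.19716901] t 17.25 open 0.2306694041196179
[[[-0.01,0.13,0.01],[7.0,0,0]],[[0,0.09,0.0],[7.0,0,-0.1]],[[0,0.09,0.01],[7.0,0,0.0]],[[0,0.09,0.0],[7.0,0,0.0]]]
max 0.13 0.1307669683062202 7.0 end [ 0.43180049 -0.0755623   0.03991206]
```

View pics/w18c.png

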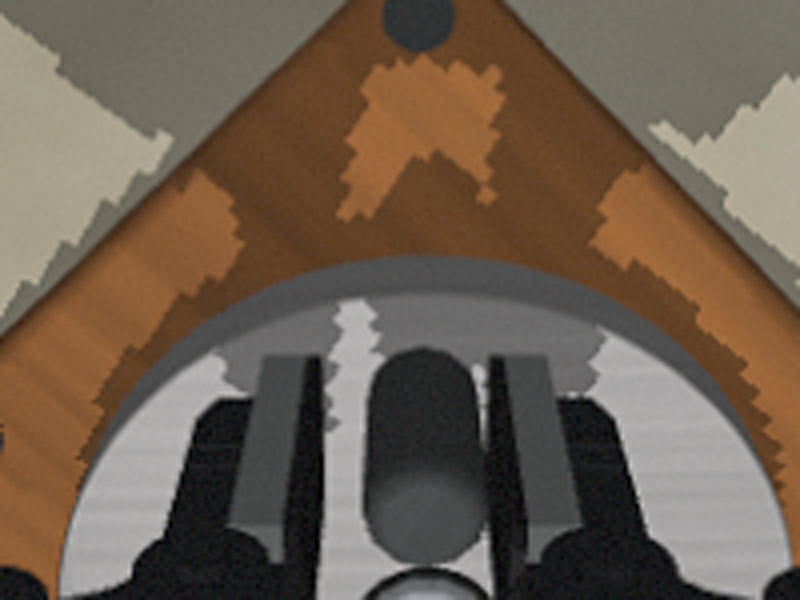

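drive_tool(
  series=[
    [[-0.01,0.13,0],[7,0,0]],
    [[0,0.1,0],[7,0,0]],
    [[0,0.1,0],[7,0,0]],
    [[0,0.1,0],[7,0,0]],
    [[0,0.09,0],[6,0,0]],
  ],
)

```text
time: 17.8
eef_pos: [0.432, -0.0711, 0.0416]
tcp_rot: [0.021, 0.705, -0.023, 0.709]
contact_force: [-0.5, -1.6, -0.7]
opening: 0.232
```

```bash
python3 arc.py -1 190 180 2
```

```text
phi -169.40996694608882 r 0.0359255566320964 yawjig 100.61119457330082 z 0.041640582035251957 F [-0.49727547 -1.60465159 -0.74530336] t 17.8 open 0.2315260116146972
[[[0.03,0.07,0.0],[5.6,0.3,0.1]],[[0,0.06,0.0],[5.0,0,0.0]]]
max 0.07 0.07615773105863909 5.6 end [ 0.43267344 -0.06464635  0.04012889]
```

drive_tool(
  series=[
    [[0.02,0.06,0],[5,0.3,0.1]],
    [[0,0.06,0],[5,0,0]],
    [[0,0,0],[0.5,0,0]],
    [[0,0,0],[0,0,0]],
  ],
)

```text
time: 18.2
eef_pos: [0.4334, -0.0655, 0.0419]
tcp_rot: [0.087, 0.7, -0.089, 0.703]
contact_force: [0.2, -0.4, -0.2]
opening: 0.231
```

```bash
python3 arc.py -1 190 180 1;python3 - <<'E'
from h import *
s=st();print(tojig(s['eef_pos']))
E
```

```text
phi -178.67068570632097 r 0.03528675053027204 yawjig 89.81978646347602 z 0.041928866081251695 F [ 0.17544584 -0.40187809 -0.21999597] t 18.2 open 0.23125798949391194
[[[0.04,0.02,-0.01],[-0.2,0.2,0.2]]]
max 0.04 0.0458257569495584 0.2 end [ 0.43319077 -0.06441178  0.03992424]
t 18.2 p [ 0.4334 -0.0655  0.0419] q [ 0.0869  0.7004 -0.0891  0.7028] F [ 0.2 -0.4 -0.2] open 0.231
R [[0.003, 0.247, 0.969], [-0.004, 0.969, -0.247], [-1.0, -0.003, 0.004]] qpos [-0.381  0.041  2.273 -0.003  0.823 -1.7  ]
[-0.03527725 -0.06481861]
```

drive_tool(
  series=[
    [[0.01,0.02,0],[0,0.2,0]],
    [[0,0,0],[0,0,0]],
    [[0,0,0],[0,0,0]],
    [[0,0,0],[0,0,0]],
  ],
  grip=-0.75,
)

```text
time: 18.6
eef_pos: [0.4335, -0.0653, 0.0419]
tcp_rot: [0.086, 0.702, -0.088, 0.701]
contact_force: [-0.9, -0.8, 1.7]
opening: 0.152
```

Run:
```python
from h import *
s=st();print(tojig(s['eef_pos']))
shot('wrist','w19',(160,200,420,400),3)
```

```text
t 18.6 p [ 0.4335 -0.0653  0.0419] q [ 0.0858  0.7021 -0.0885  0.7013] F [-0.9 -0.8  1.7] open 0.152
R [[-0.002, 0.245, 0.97], [-0.004, 0.97, -0.245], [-1.0, -0.004, -0.001]] qpos [-0.38   0.044  2.271 -0.005  0.828 -1.7  ]
[-0.03528541 -0.06466369]
```

View pics/w19.png

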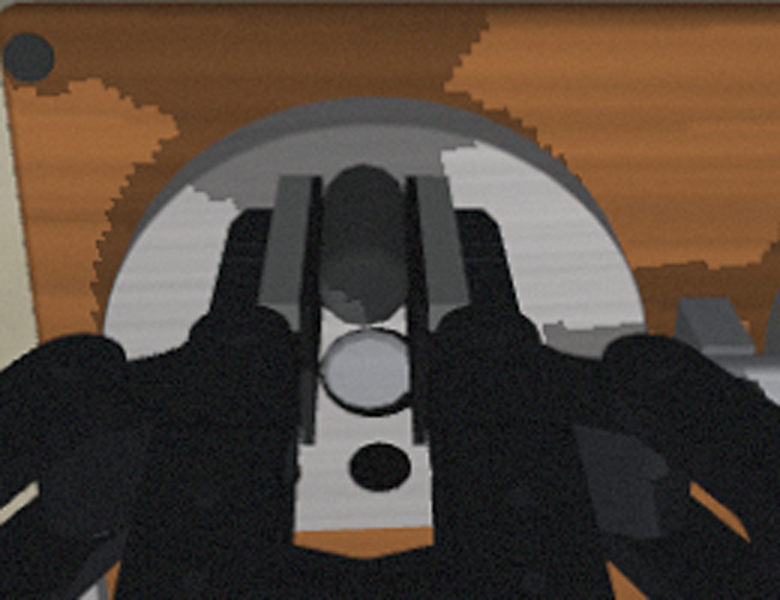

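drive_tool(
  series=[
    [[0,0.02,0],[0,0,0]],
    [[0,0.02,0],[0,0,0]],
    [[0,0,0],[0,0,0]],
  ],
)

```text
time: 18.95
eef_pos: [0.4335, -0.0646, 0.0419]
tcp_rot: [0.084, 0.703, -0.089, 0.701]
contact_force: [-1.5, -1.9, 1.4]
opening: 0.152
```

Run:
```python
from h import *
s=st();print(tojig(s['eef_pos']))
shot('wrist','w20',(160,200,420,400),3)
```

```text
t 18.95 p [ 0.4335 -0.0646  0.0419] q [ 0.0841  0.7027 -0.0891  0.7009] F [-1.5 -1.9  1.4] open 0.152
R [[-0.003, 0.243, 0.97], [-0.007, 0.97, -0.243], [-1.0, -0.007, -0.002]] qpos [-0.376  0.044  2.27  -0.01   0.828 -1.694]
[-0.03545523 -0.06393061]
```

View pics/w20.png

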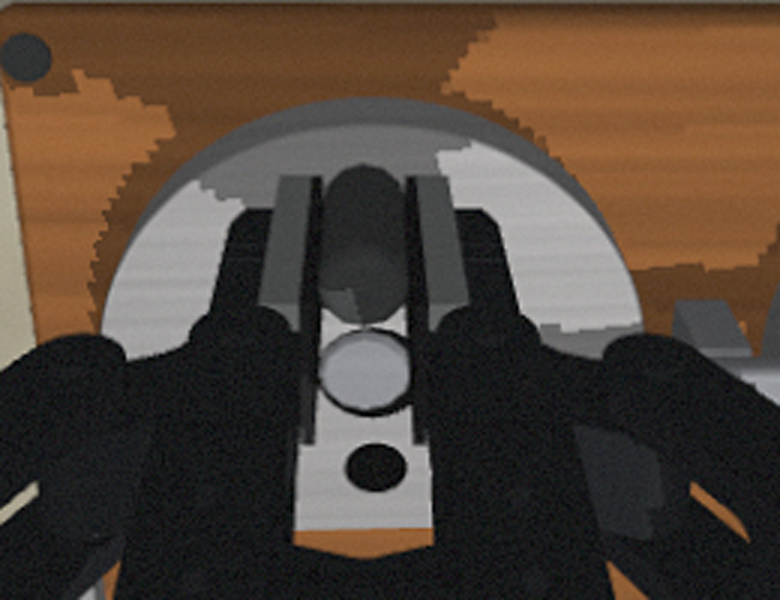

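drive_tool(
  series=[
    [[0,0.03,0],[0,0,0]],
    [[0,0.01,0],[0,0,0]],
  ],
)

```text
time: 19.2
eef_pos: [0.4334, -0.0638, 0.0419]
tcp_rot: [0.083, 0.703, -0.09, 0.7]
contact_force: [-1.3, -3.4, 0.7]
opening: 0.146
```

drive_tool(
  series=[
    [[0,0,0],[0,0,0]],
    [[0,0,0],[0,0,0]],
    [[0,0,0],[0,0,0]],
    [[-0.3,0,0],[0,0,0]],
    [[-0.6,0,0],[0,0,0]],
  ],
  grip=-0.25,
)

```text
time: 19.7
eef_pos: [0.4307, -0.0606, 0.0834]
tcp_rot: [0.085, 0.706, -0.088, 0.698]
contact_force: [-0.3, 0.0, -0.3]
opening: 0.374
```

drive_tool(
  series=[
    [[-0.7,0,0],[0,0,0]],
    [[-0.2,0,0],[0,0,0]],
  ],
)

```text
time: 19.9
eef_pos: [0.4325, -0.0602, 0.1315]
tcp_rot: [0.085, 0.705, -0.087, 0.699]
contact_force: [0.2, 0.0, 0.3]
opening: 0.377
```

Run:
```python
from plan import *
s=st();
line([*tow(.0,0),.14],75.9,4)
line([*tow(.1325,0),.11],75.9,8)
shot('scene','s20',(200,150,380,290),4);shot('wrist','w21')
```

```text
t 19.9 p [ 0.4325 -0.0602  0.1315] q [ 0.0848  0.7049 -0.0875  0.6988] F [0.2 0.  0.3] open 0.377
R [[-0.009, 0.242, 0.97], [-0.003, 0.97, -0.242], [-1.0, -0.005, -0.008]] qpos [-0.368 -0.124  2.231 -0.007  1.042 -1.691]
[[[-0.05,0.3,0.19],[0,-0.5,0.3]],[[-0.04,0.3,0.19],[0.1,0,0]],[[-0.04,0.3,0.18],[0,0,0]],[[-0.04,0.3,0.19],[0,0,0]]]
max 0.3 0.3586084215408221 0.5 end [ 0.48343289 -0.01107209  0.13990578]
[[[0.05,0.15,0.43],[0,-0.5,0.3]],[[0.05,0.15,0.42],[0,0,0]],[[0.06,0.15,0.43],[0,0,0]],[[0.05,0.15,0.42],[0.1,0,0]],[[0.06,0.14,0.43],[0,0,0]]]
[[[0.05,0.15,0.42],[0,0,0]],[[0.05,0.15,0.43],[0,0,0]],[[0.06,0.15,0.42],[0,0,0]]]
max 0.43 0.459347363114234 0.5 end [ 0.61182447 -0.04371537  0.10992741]
```

View pics/s20.png

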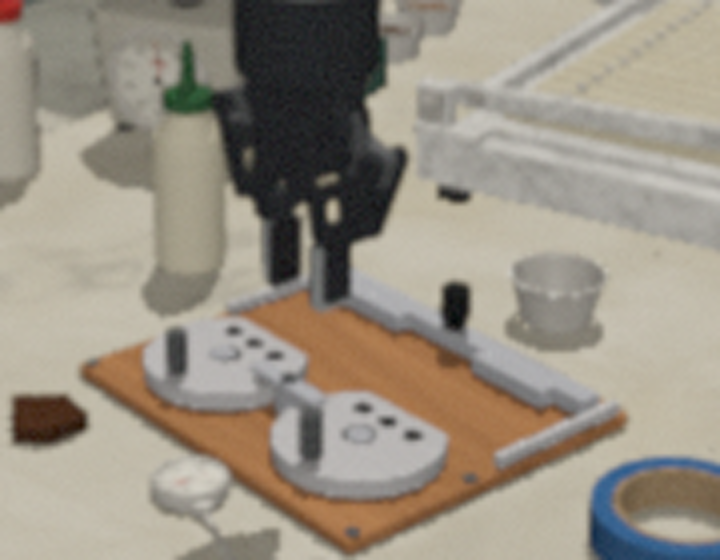

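drive_tool(
  series=[
    [[0.05,0.15,0.43],[0,-0.5,0.3]],
    [[0.05,0.15,0.42],[0,0,0]],
    [[0.06,0.15,0.43],[0,0,0]],
    [[0.05,0.15,0.42],[0,0,0]],
    [[0.06,0.14,0.43],[0,0,0]],
  ],
  grip=-0.1,
)

```text
time: 20.5
eef_pos: [0.5405, -0.0473, 0.1048]
tcp_rot: [0.088, 0.707, -0.085, 0.696]
contact_force: [0.2, -0.7, 0.2]
opening: 0.449
```

Run:
```python
from plan import *
s=st();
line([*tow(.1325,0),.11],75.9,5)
```

```text
t 20.5 p [ 0.5405 -0.0473  0.1048] q [ 0.0882  0.707  -0.0852  0.6965] F [ 0.2 -0.7  0.2] open 0.449
R [[-0.014, 0.243, 0.97], [0.006, 0.97, -0.243], [-1.0, 0.002, -0.015]] qpos [-0.275  0.162  1.996  0.002  0.999 -1.601]
[[[-0.02,0.08,0.27],[0,-0.9,-0.1]],[[-0.03,0.09,0.28],[0,0,0]],[[-0.02,0.08,0.27],[0,0,0]],[[-0.02,0.09,0.27],[0,0,0]],[[-0.02,0.08,0.28],[0,0,0]]]
max 0.28 0.2956349099818897 0.9 end [ 0.61201305 -0.04362275  0.11013846]
```

drive_tool(
  series=[
    [[-0.02,0.08,0.27],[0,-0.9,-0.1]],
    [[-0.03,0.09,0.28],[0,0,0]],
    [[-0.02,0.08,0.28],[0,0,0]],
    [[-0.02,0.09,0.3],[0,0,0]],
    [[-0.02,0.08,0.3],[0,0,0]],
  ],
)

```text
time: 21.0
eef_pos: [0.6123, -0.0422, 0.0986]
tcp_rot: [0.087, 0.707, -0.086, 0.697]
contact_force: [0.0, -0.2, 0.2]
opening: 0.452
```

drive_tool(
  series=[
    [[0,0,0],[0,0,0]],
  ],
)

```text
time: 21.1
eef_pos: [0.6129, -0.0421, 0.0974]
tcp_rot: [0.087, 0.707, -0.085, 0.696]
contact_force: [0.3, 0.1, 0.1]
opening: 0.45
```

Run:
```python
from plan import *
s=st();print(tojig(s['eef_pos']))
line([*tow(.1325,0),.07],75.9,4)
shot('wrist','w22');shot('scene','s22',(200,150,380,290),4)
```

```text
t 21.1 p [ 0.6129 -0.0421  0.0974] q [ 0.0874  0.7071 -0.0854  0.6964] F [0.3 0.1 0.1] open 0.45
R [[-0.015, 0.243, 0.97], [0.005, 0.97, -0.242], [-1.0, 0.001, -0.015]] qpos [-2.340e-01  3.170e-01  1.822e+00  1.000e-03  1.018e+00 -1.561e+00]
[0.13303386 0.00164968]
[[[0.14,-0.01,0],[0,-0.9,-0.1]],[[0.13,-0.01,0],[0,0,0.0]],[[0.14,0,-0.01],[0,0,0.0]],[[0.14,-0.01,0.0],[0.1,0,0.0]]]
max 0.14 0.14035668847618202 0.9 end [ 0.61191534 -0.04342244  0.06994384]
```

View pics/w22.png

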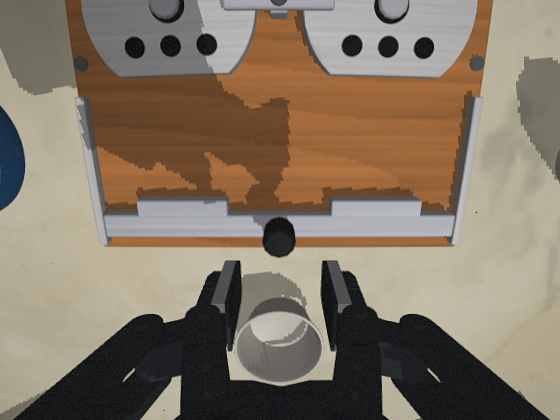

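View pics/s22.png

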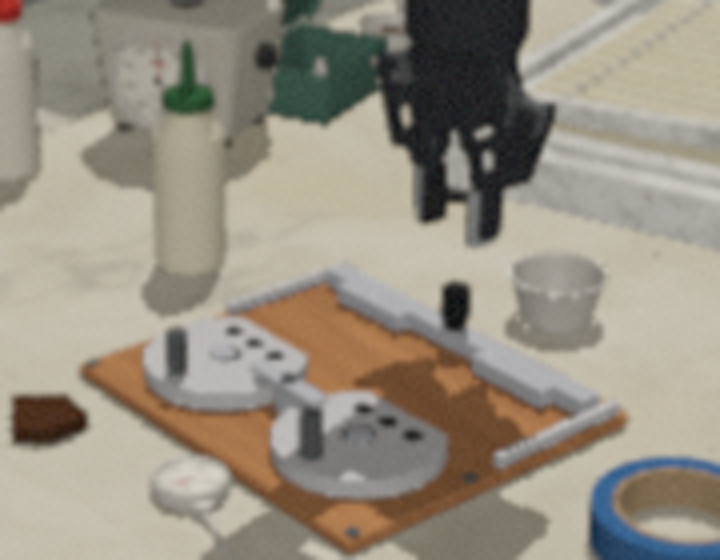

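drive_tool(
  series=[
    [[0.14,-0.01,0],[0,-0.9,-0.1]],
    [[0.2,-0.01,0],[0,0,0]],
    [[0.22,-0.01,0],[0,0,0]],
    [[0.25,0,0],[0,0,0]],
    [[0.25,0,0],[0,0,0]],
  ],
)

```text
time: 21.7
eef_pos: [0.6075, -0.0433, 0.0408]
tcp_rot: [0.086, 0.703, -0.087, 0.701]
contact_force: [0.8, 0.4, -0.7]
opening: 0.448
```

Run:
```python
from plan import *
s=st();print(tojig(s['eef_pos']))
line([*tow(.1325,0),.040],75.9,2)
```

```text
t 21.7 p [ 0.6075 -0.0433  0.0408] q [ 0.0862  0.7029 -0.0868  0.7007] F [ 0.8  0.4 -0.7] open 0.448
R [[-0.003, 0.243, 0.97], [-0.0, 0.97, -0.243], [-1.0, -0.001, -0.003]] qpos [-0.237  0.384  1.858 -0.002  0.903 -1.562]
[ 0.12813433 -0.00082727]
[[[0.01,0.01,0.04],[0,-0.2,0.1]],[[0.01,0.01,0.05],[0,0,0]]]
max 0.05 0.051961524227066326 0.2 end [ 0.61211485 -0.04343142  0.03975434]
```

drive_tool(
  series=[
    [[0.01,0.01,0.04],[0,-0.2,0]],
    [[0,0.01,0.05],[0,0,0]],
    [[0,0,0],[0,0,0]],
  ],
)

```text
time: 22.0
eef_pos: [0.6104, -0.0431, 0.0365]
tcp_rot: [0.086, 0.704, -0.087, 0.7]
contact_force: [-0.2, -0.1, 0.2]
opening: 0.449
```

drive_tool(
  series=[
    [[0,0,0],[0,0,0]],
    [[0,0,0],[0,0,0]],
    [[0,0,0],[0,0,0]],
    [[0,0,0],[0,0,0]],
    [[0,0,0],[0,0,0]],
  ],
  grip=-0.7,
  newtons=30,
)

```text
time: 22.5
eef_pos: [0.6111, -0.043, 0.0372]
tcp_rot: [0.086, 0.703, -0.087, 0.701]
contact_force: [-0.0, 0.3, -1.6]
opening: 0.218
```

Run:
```python
from plan import *
s=st();print(tojig(s['eef_pos']))
j=tojig(s['eef_pos']);
line([*tow(j[0]-.07,j[1]),.041],75.9,5)
shot('wrist','w23')
```

```text
t 22.5 p [ 0.6111 -0.043   0.0372] q [ 0.0863  0.7031 -0.0867  0.7005] F [-0.   0.3 -1.6] open 0.218
R [[-0.004, 0.243, 0.97], [-0.0, 0.97, -0.243], [-1.0, -0.001, -0.003]] qpos [-2.350e-01  3.960e-01  1.849e+00 -1.000e-03  9.000e-01 -1.560e+00]
[0.13152121 0.00036859]
[[[-0.01,0,-0.28],[0,-0.2,0.1]],[[-0.02,0,-0.28],[0,0,0]],[[-0.01,0,-0.28],[0,0,0]],[[-0.02,0,-0.28],[0,0,0]],[[-0.01,0,-0.28],[0.1,0,0]]]
max 0.28 0.28071337695236404 0.2 end [ 0.54317938 -0.02598413  0.04075994]
```

View pics/w23.png

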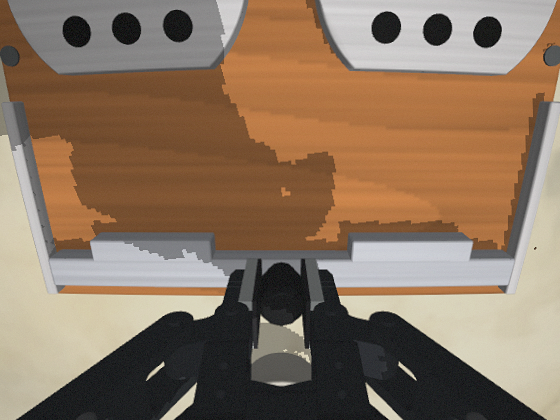

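drive_tool(
  series=[
    [[0,0,-0.15],[0,-0.2,0]],
    [[0,0,-0.25],[0,0,0]],
    [[0,0,-0.28],[0,0,0]],
    [[0,0,-0.28],[0,0,0]],
    [[0,0,-0.25],[0,0,0]],
  ],
)

```text
time: 23.05
eef_pos: [0.5528, -0.0284, 0.0372]
tcp_rot: [0.086, 0.698, -0.087, 0.705]
contact_force: [1.5, 0.6, -3.3]
opening: 0.213
```

Run:
```python
from plan import *
s=st();j=tojig(s['eef_pos']);print(j,'travel',.1315-j[0])
line([*tow(.1315-.078,0),.038],75.9,4)
```

```text
t 23.05 p [ 0.5528 -0.0284  0.0372] q [ 0.086   0.6983 -0.0873  0.7053] F [ 1.5  0.6 -3.3] open 0.213
R [[0.01, 0.243, 0.97], [-0.003, 0.97, -0.243], [-1.0, -0.001, 0.01]] qpos [-2.340e-01  2.810e-01  2.004e+00 -1.000e-03  8.470e-01 -1.559e+00]
[0.07143397 0.00028745] travel 0.06006603339819268
[[[-0.01,0,-0.09],[0,0.6,0.0]],[[0,0,-0.09],[0,0,0.0]],[[0,0,-0.09],[0,0,0.0]],[[-0.01,-0.01,-0.09],[0,0,0.0]]]
max 0.09 0.09110433579144299 0.6 end [ 0.53520777 -0.02449857  0.03813027]
```

drive_tool(
  series=[
    [[-0.01,0,-0.09],[0,0.5,0]],
    [[0,0,-0.09],[0,0,0]],
    [[0,0,-0.09],[0,0,0]],
    [[0,0,-0.09],[0,0,0]],
  ],
)

```text
time: 23.45
eef_pos: [0.5346, -0.0239, 0.0372]
tcp_rot: [0.086, 0.7, -0.087, 0.704]
contact_force: [13.1, -1.3, -14.9]
opening: 0.216
```

Run:
```python
from plan import *
s=st();j=tojig(s['eef_pos']);print(j,'travel',.1315-j[0]); shot('wrist','w24')
```

```text
t 23.45 p [ 0.5346 -0.0239  0.0372] q [ 0.0863  0.6996 -0.0871  0.7039] F [ 13.1  -1.3 -14.9] open 0.216
R [[0.006, 0.243, 0.97], [-0.002, 0.97, -0.243], [-1.0, -0.0, 0.006]] qpos [-2.340e-01  2.470e-01  2.046e+00 -1.000e-03  8.420e-01 -1.559e+00]
[0.05272531 0.00023767] travel 0.07877469025131587
```

View pics/w24.png

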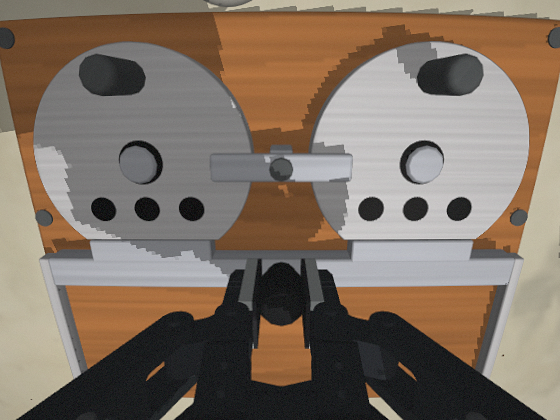

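Run:
```python
from plan import *
c=load('w24')
for u,v,z in((152,240.5,.023),(412,240.5,.023),(152,240.5,.022),(140,166,.024),(425,166,.024)): print(tojig(pix2z(c,u,v,z)))
save(c['img'][:,:,::-1],'w24c',(60,180,500,300),1.8)
```

```text
[ 0.03591938 -0.06158658]
[0.03587095 0.06352311]
[ 0.03638887 -0.06201255]
[-0.00075672 -0.06194459]
[-0.00081559  0.06421793]
```

View pics/w24c.png

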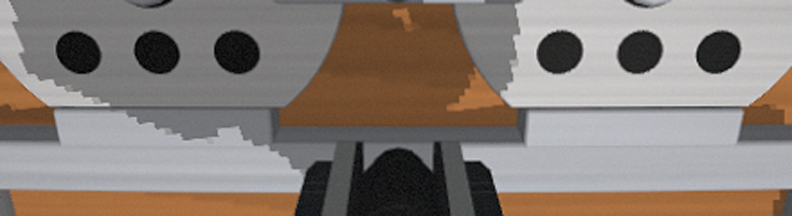

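Run:
```python
from plan import *
a=load('w23');b=load('w24')
save(a['img'][:,:,::-1],'w23c',(60,180,500,320),1.8)
for c,v in((a,234.5),(b,240.5)): print([tojig(pix2z(c,u,v,.023)) for u in (152,412)])
for c,nm in((a,'w23'),(b,'w24')): 
    print([proj(c,[*tow(x,.064),.023]) for x in (.122,.05,.037)])
```

```text
[array([ 0.11147888, -0.06111913]), array([0.1113188 , 0.06323892])]
[array([ 0.03591938, -0.06158658]), array([0.03587095, 0.06352311])]
[array([410.67269667, 254.58022472]), array([431.29008331, 100.72677202]), array([435.19259956,  68.10965003])]
[array([391.50896212, 376.51993287]), array([409.10325312, 266.3999738 ]), array([412.6587275 , 242.62393429])]
```

View pics/w23c.png

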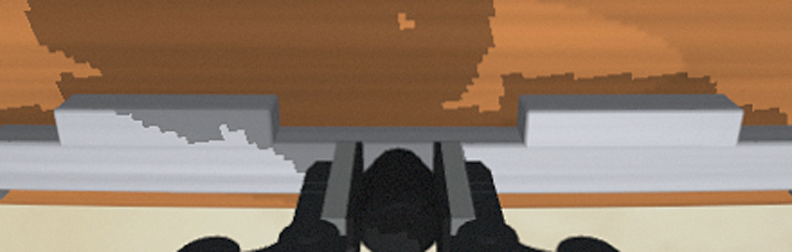

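Run:
```python
from plan import *
c=load('top0')
for x,y in((265,150),(545,212),(262,148)): print(tojig(pix2z(c,220+x/5-.4,150+y/5-.4,.023)))
for w,v in(('w23',241),('w22',215)):
    c=load(w); print(w,[tojig(pix2z(c,u,v,.023)) for u in((152,412) if w=='w23' else (185,375))])
c=load('w24');print(tojig(pix2z(c,412,239.5,.023)))
save(load('w22')['img'][:,:,::-1],'w22c',(60,0,500,260),1.8)
```

```text
[0.11654441 0.06187687]
[ 0.11619126 -0.0648173 ]
[0.1171441  0.06338111]
w23 [array([ 0.11488733, -0.06155526]), array([0.11472487, 0.0636893 ])]
w22 [array([ 0.12439952, -0.0612521 ]), array([0.12428975, 0.06399054])]
[0.03534204 0.06345143]
```

View pics/w22c.png

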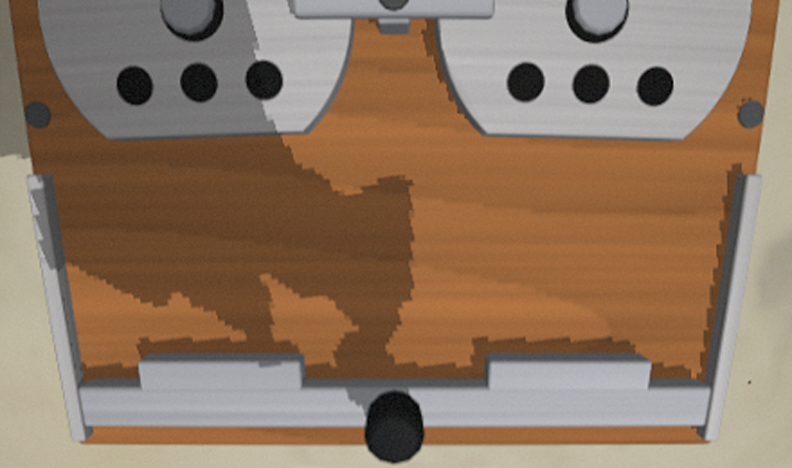

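drive_tool(
  series=[
    [[0,0,-0.02],[0,0,0]],
    [[0,0,-0.02],[0,0,0]],
    [[0,0,0],[0,0,0]],
  ],
)

```text
time: 23.8
eef_pos: [0.5348, -0.0239, 0.0372]
tcp_rot: [0.086, 0.697, -0.087, 0.707]
contact_force: [0.8, 0.6, -3.0]
opening: 0.217
```

Run:
```python
from plan import *
s=st();j=tojig(s['eef_pos']);print(j)
```

```text
t 23.8 p [ 0.5348 -0.0239  0.0372] q [ 0.0863  0.6969 -0.0874  0.7066] F [ 0.8  0.6 -3. ] open 0.217
R [[0.013, 0.244, 0.97], [-0.003, 0.97, -0.244], [-1.0, 0.0, 0.014]] qpos [-0.234  0.244  2.05  -0.     0.833 -1.559]
[0.05286156 0.0002367 ]
```

drive_tool(
  series=[
    [[0,0,-0.08],[0,0.5,0]],
    [[0,0,-0.08],[0,0.3,0]],
  ],
)

```text
time: 24.0
eef_pos: [0.5345, -0.0239, 0.0373]
tcp_rot: [0.087, 0.693, -0.088, 0.71]
contact_force: [16.1, -2.3, -19.2]
opening: 0.215
```

Run:
```python
from plan import *
s=st();j=tojig(s['eef_pos']);print(j);shot('wrist','w25',(60,20,500,300),1.8)
```

```text
t 24.0 p [ 0.5345 -0.0239  0.0373] q [ 0.0867  0.6932 -0.0879  0.7101] F [ 16.1  -2.3 -19.2] open 0.215
R [[0.024, 0.245, 0.969], [-0.005, 0.969, -0.245], [-1.0, 0.001, 0.024]] qpos [-2.350e-01  2.390e-01  2.057e+00  1.000e-03  8.220e-01 -1.559e+00]
[0.05255168 0.00021619]
```

View pics/w25.png

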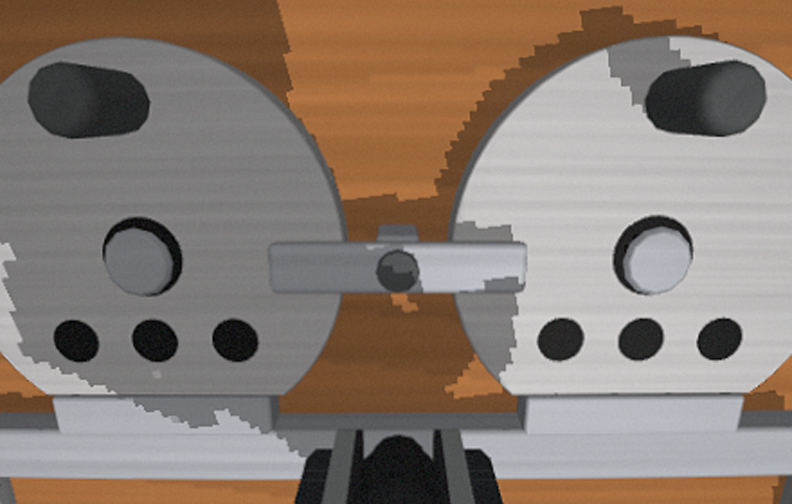

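drive_tool(
  series=[
    [[0,0,0],[0,0,0]],
  ],
)

```text
time: 24.15
eef_pos: [0.5347, -0.0239, 0.0371]
tcp_rot: [0.087, 0.693, -0.088, 0.71]
contact_force: [-3.2, 1.1, -0.1]
opening: 0.22
```

drive_tool(
  series=[
    [[0,0,0],[0,0,0]],
    [[0,0,0],[0,0,0]],
    [[0,0,0],[0,0,0]],
    [[0,0,0],[0,0,0]],
  ],
  grip=-0.1,
)

```text
time: 24.55
eef_pos: [0.5344, -0.0239, 0.0388]
tcp_rot: [0.087, 0.694, -0.088, 0.709]
contact_force: [-0.3, -0.3, -0.8]
opening: 0.455
```

drive_tool(
  series=[
    [[-0.3,0,0],[0,0,0]],
    [[-0.6,0,0],[0,0,0]],
    [[-0.8,0,0],[0,0,0]],
    [[-0.8,0,0],[0,0,0]],
    [[-0.8,0,0],[0,0,0]],
  ],
)

```text
time: 25.05
eef_pos: [0.5263, -0.0222, 0.2066]
tcp_rot: [0.087, 0.699, -0.087, 0.704]
contact_force: [1.0, -0.5, -0.0]
opening: 0.448
```

Run:
```python
from plan import *
s=st();shot('wrist','w26');shot('scene','s26',(200,150,380,290),4)
```

```text
t 25.05 p [ 0.5263 -0.0222  0.2066] q [ 0.0873  0.6991 -0.0875  0.7042] F [ 1.  -0.5 -0. ] open 0.448
R [[0.007, 0.245, 0.969], [-0.001, 0.969, -0.245], [-1.0, 0.001, 0.007]] qpos [-2.350e-01 -1.300e-02  1.977e+00  1.000e-03  1.170e+00 -1.558e+00]
```

View pics/w26.png

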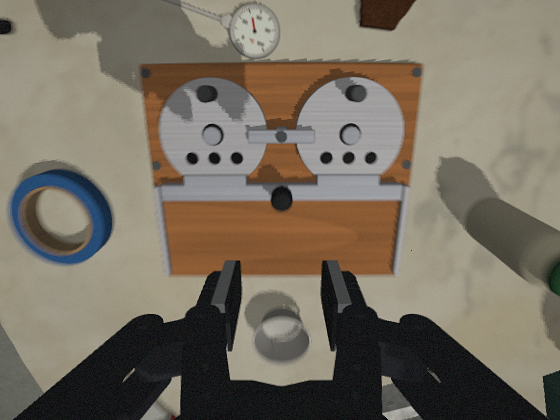

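View pics/s26.png

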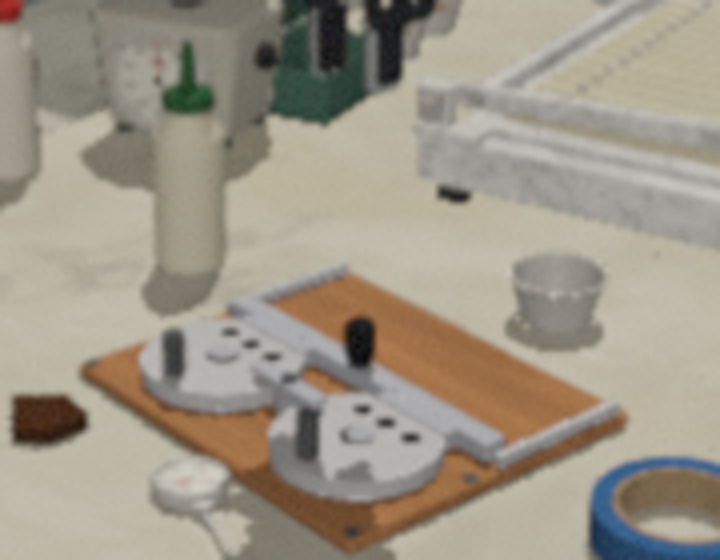

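Run:
```python
from plan import *
c=load('w26')
print([tojig(pix2z(c,u,v,z)) for u,v,z in((215,176.5,.023),(350,176.5,.023),(213,134,.024),(350,133,.024),(207,93,.05),(357,93,.05))])
print(ctrl.sign_off())
```

```text
[array([ 0.03864937, -0.06346808]), array([0.03887989, 0.06700767]), array([-0.00206962, -0.06254964]), array([-0.00277466,  0.06416333]), array([-0.0386278 , -0.06022135]), array([-0.03844626,  0.06264759])]
the job is handed in; nothing more can be done
None
```

The job is handed in at about 25 s of the 72 s allowed; sign-off gives no verdict.

- **Cup:** I took it off the jig and stood it upright on the table behind the jig. It was still upright in the last pictures.
- **Plates:** I turned the left plate about 175° the long way round and the right plate about 46°, both away from the clip. Neither was lifted.
- **Bar:** I slid it in by its knob until it stopped firmly. A second push of about 16 N moved it no further.

**Last checks:** In the close wrist picture, taken while I pressed on the bar, both noses lay flush against the flats. After I let go and lifted clear, they still looked closed up. The pins were on the robot's side, and the bottle, tape, thermometer and bark looked unmoved. Apart from the bar push (16 N sideways, 19 N vertically), the force readings I saw were only a few newtons.

**Checks that disagreed:**
- **Bar travel:** The tool moved about 79 mm with the bar. The first top picture puts the bar about 5 to 6 mm in from its stated start, so I take its final value as about 0.0845, close to the 0.085 given for home.
- **Nose faces:** The close picture puts them at about x = 36 mm. A coarser reading from the higher last picture gives about 39 to 41 mm. I trusted the close view and the firm stop.
- **Right plate:** After a first pinch it sat about 2 to 3° off. I nudged it before closing the bar, and it looked square afterwards.

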